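# Changeover of a printer: clear the catch tray, fit the head, draw in the turnbuckle

## Task

Change the printer over for its next run. First collect every finished print from the aluminium catch tray into the grey tote; then stand the print head in the middle of the carriage deck, between the two open jaws, with its long foot running the same way as the jaws, let go of it, and turn the turnbuckle by its spokes (tops of the spokes away from the robot) until it will turn no further and both jaws have drawn fully in over the head's foot. Last of all push the red ready lever all the way over, away from the robot, and leave the other things on the bench where they are.

Things in the scene. Friction and masses are not known exactly. Their poses are not given: they have to be found in the camera images.
- tray: fixed aluminium catch tray, 240 (x) x 270 (y) x 16 mm high, floor and walls 4 mm thick; origin at the centre of its underside. Tray and tote stand left and right of the robot, either way round, turned up to 0.12 rad
- tote: fixed grey plastic open tote, 240 (x) x 270 (y) x 70 mm high, floor and walls 4 mm; origin at the centre of its underside
- bearing_block: printed part in the aluminium catch tray at the start; may be absent (None). Blue block 76 (x) x 40 (y) x 36 mm high, 90 g, origin at the centre of its underside; grip it across y (40 mm), about 22 mm up
- rib_bracket: printed part in the aluminium catch tray at the start; may be absent (None). Dark grey bracket: base 80 (x) x 44 (y) x 10 mm with an upright rib along x, 12 mm thick, up to 46 mm high, 70 g, origin at the centre of its underside; grip the rib across y (12 mm), about 32 mm up
- idler_drum: printed part in the aluminium catch tray at the start; may be absent (None). Blue round drum, 52 mm diameter, 40 mm high, axis upright, 70 g, origin at the centre of its underside; grip across the diameter, about 22 mm up
- hub_gear: printed part in the aluminium catch tray at the start; may be absent (None). Blue gear lying flat, 72 mm over the teeth, 14 mm thick, with a 30 mm diameter hub on top up to 44 mm high, 60 g, origin at the centre of its underside; grip the hub about 32 mm up
- print_head: loose blue print head, 0.38 kg, standing on the bench left or right of the dock (lever on the other side). Foot 100 (x) x 80 (y) x 12 mm, body 56 (x) x 46 (y) mm up to 68 mm, black motor 42 x 42 mm above it up to 110 mm, gear on the -x face. Origin at the centre of its underside; grip motor or body across y
- dock: fixed carriage dock on two polished rods, blue end blocks (46 mm high, outer faces at y = +-132 mm), dark deck 120 (x) x 190 (y) mm with its top 45 mm above the bench. Origin on the bench under the deck's middle; x points away from the robot (turned up to 0.12 rad). The turnbuckle lies in front of it, at -x
- seat (a point): middle of the deck's top face, between the jaws, where the centre of the head's underside belongs; axes as the dock's. White lines on the deck 52 mm before and behind it mark where the ends of the foot go
- jaw_left (a joint): travel of the blue jaw at +y, m: 0 open, 0.014 drawn in. Jaws are 90 mm long in x, 24 mm high above the deck; their faces stand 55 mm from the middle when open, 41 mm when drawn in. A lip reaches 6 mm inwards of each face, underside 17 mm above the deck, so the foot goes down between lips 98 mm apart when fully open (2 mm less per mm of travel)
- jaw_right (a joint): travel of the blue jaw at -y, same values; both jaws always move together
- turnbuckle (a joint): turn of the turnbuckle's middle body, rad: 0 jaws open, 11.0 (end stop) jaws drawn in, 0.00127 m of jaw travel per rad. Grows as the upper spokes go to the dock's +x; starts at 0 to 1.5; stays where left; about 3 N at a spoke's end turns it. Shut fingertips 24 mm above the axis, moved along +x, push a spoke over, from 32 deg leaning back to 65 deg forward; farther back it jams unless followed in an arc
- turnbuckle_centre (a point): centre of the turnbuckle on its axis, which runs along the dock's y, 85 mm above the bench. Four spokes (9 mm thick, 16 mm ball ends centred 58 mm from the axis) stand at right angles in the upright plane through this point; at value 0 the red one points straight up. The jaws' lugs, 100 mm high, stay at least 33 mm either side of that plane
- ready_lever (a joint): ready lever, rad: 0 leaning to its block's -x (towards the robot), 1.0 fully over to +x; stays where it is left, a push of 1 to 2 N moves it; turns on an axis along the block's y, 22 mm above the bench
- ready_lever_base: fixed grey block of the ready lever, 70 (x) x 50 (y) x 25 mm; origin at the centre of its underside, directly below the lever's axis; x is the way to push; turned up to 0.25 rad
- ready_lever_tip (a point): centre of the red ball (26 mm) on the lever's end, 80 mm from its axis, about 92 mm above the bench at both ends of the travel
- scraper: bystander: flat scraper 200 mm long, lying near the robot
- screwdriver: bystander: screwdriver 170 mm long, lying beyond the dock
- wrench: bystander: wrench 150 mm long, on the right
- spool: bystander: spool of orange filament lying flat, 124 mm diameter, 58 mm high
- cleaner: bystander: white bottle, 56 mm diameter, 130 mm high, beyond on the right
- screw_cup: bystander: clear cup, 70 mm diameter, 50 mm high, beyond on the left

How it is judged:
By the outcome, as a careful person would: the job done as asked, in the order asked, and still so for the second after the job is handed in, with the robot touching nothing.
Of bearing_block, rib_bracket, idler_drum, hub_gear only 2 to 4 are there at a start; the rules pass over those that are not, and their reading is None.
At some moment in a run one of bearing_block, rib_bracket, idler_drum, hub_gear may be knocked a few centimetres aside while the robot is not near it.
It also fails if it takes over 210 s, if anything falls off the work surface, if the arm or the gripper's body presses on something with over 40 N, if the wrist force passes 120 N, or if a joint passes its speed limit or range.

## Robot

A 7-joint arm with a two-finger parallel gripper is mounted at the origin on the work surface. World frame = base frame: x ahead of the robot, y to its left, z up, the work surface at z = 0. Lengths are in mm, angles in rad, forces in N, time in s.
With the tool pointing down it reaches from about 400 to 850 mm from the base axis. Payload 4.5 kg.
Tool frame: the origin (TCP) lies between the finger pads; the fingertips stand 22 mm ahead of it and the grasp point (between the pads) lies 3 mm ahead of it (robot.tip_extent is the distance from the TCP to the fingertips, in mm); x points along the fingers, y is the direction in which the jaws open and shut, and the axes are right-handed (so a half turn about x gives the same grasp; the last joint's range is limited). The gripper opens to 85 mm and grips with 20 to 120 N. Pads are 22 mm wide; open, the fingers measure 114 mm over their backs; the gripper's body (76 mm by 85 mm) begins 54 mm behind the grasp point. The pads swing forward as they close: fully open they stand 13 mm farther back than shut.
Start: joints at [-1.161, 0.689, -0.195, 1.565, 0.157, 0.902, -0.215], TCP at [229.368, 581.417, 223.217] pointing down, gripper open.
Joint ranges: [-3.01, 3.01], [-0.46, 2.08], [-1.47, 1.51], [0.13, 2.56], [-1, 4.14], [0.04, 2.09], [-2.66, 2.66]. Speed limits (rad/s): [2.57, 2.57, 3.14, 3.14, 3.14, 3.14, 3.14].

## Interface

Orientations are given as a rotation vector (axis times angle).
In Python, from rig import robot gives the robot as it stands.
- The arm moves only by the tool jog_arm, never from a script. Its argument "series" is a list that holds one entry, the list of rows, each a list of 5 numbers: the shift along the tool's x, y, z in m, then the turn about the tool's x in degrees, then the opening in per cent of the stroke, from 0 (shut) to 100 (fully open). In form: [[[dx, dy, dz, spin, jaw], ...]]. A call has 1 to 10 rows; each row shifts and turns the commanded pose from where the row before left it, along the tool's axes as they then stand; what a row does not reach is not made up. A row lasts 1/12 s, in which the tool goes at most 41.7 mm and 7.16 degrees, less where a joint would pass 70% of its speed; a pose out of reach is approached as far as the arm can. A call is refused whole if a number of a shift passes 0.0417 or a number of a turn 7.16, either way. A call with a gripper value outside its range is refused whole. The fingers move at their own pace and stop on an object; "force" is the grip in N (left out, the last holds). Time passes only in rows, so rows that do not move let the fingers close. It gives the time, the measured TCP pose, the force and the opening at its end, in the units of the state.
- robot.get_state(): the state, without advancing time (a new reading comes with each control period).
- robot.read_camera(name): name is "scene" or "top" or "wrist"; returns the picture (384x512x3 uint8, red, green, blue); there is no depth.
- robot.calibration(name): a dict with "fov_y" (degrees; the focal length in pixels is half the picture's height over the tangent of half this angle, whatever the lens; pixels are square), "cx", "cy" (the principal point, pixels), "extrinsics" (4x4, takes a point from camera to world coordinates); the wrist camera has in their place "T_tool_cam" (4x4, takes a point from camera to tool coordinates, whose origin is the TCP and whose axes are the tool frame's). Camera axes: x right, y down, z forward; pixel columns grow to the right and rows downward; lengths in mm; the calibration is good to about 2 mm. A picture is of the moment at which its call begins: read the wrist's pose just before it. calibration takes no time and is no camera call.
- robot.job_done(): hands the job in, once; it reports no verdict.
The state is a dict: "time": time; "qpos": joint angles; "joint_vel": joint speeds; "joint_efforts": joint torques, N m; "eef_pos": TCP position; "tcp_rot": TCP orientation; "contact_force": force on the tool from outside, world axes, zero at the start; "moment": the same for the moment, N m; "gripper_width": opening from 0.0 (shut) to 1.0 (fully open).
Only numpy, scipy, OpenCV 4.12 (cv2) and the standard library are available. Lean on these libraries where they do the work, as an engineer would, in place of code of your own. Each camera call takes 0.05 s, during which the arm holds its last target.

## Working session

There is one attempt and no reset: what is moved stays moved. The work goes in short steps, Python scripts to look and compute and a tool call to move; the robot and the scene stay as the last step left them, time stands still between calls to the robot, and variables do not carry over. Pictures are saved under pics/ and viewed, and the job is handed in when it is done.

Besides the shell and the picture viewer there is one more tool, called after ">>>" as name(argument=value, ...), one argument or row to a line, values as JSON. jog_arm: Moves the arm, as the interface text tells. Its arguments: {"type":"object","properties":{"series":{"type":"array","items":{"type":"array","items":{"type":"array","items":{"type":"number"}}}},"force":{"type":"number"}},"required":["series"]}

```bash
ls; mkdir -p pics; cat > h.py <<'E'
import numpy as np, cv2
from rig import robot
from scipy.spatial.transform import Rotation as R
def st(): return robot.get_state()
def cam(name,save=None):
    s=robot.get_state(); im=np.array(robot.read_camera(name))
    c=robot.calibration(name)
    f=192/np.tan(np.radians(c['fov_y'])/2)
    if 'extrinsics' in c: T=np.array(c['extrinsics'])
    else:
        W=np.eye(4);W[:3,:3]=R.from_rotvec(s['tcp_rot']).as_matrix();W[:3,3]=s['eef_pos'];T=W@np.array(c['T_tool_cam'])
    if save: cv2.imwrite('pics/'+save,im[:,:,::-1])
    return im,(f,c['cx'],c['cy'],T)
def ray(K,u,v,z):
    f,cx,cy,T=K; d=T[:3,:3]@np.array([(u-cx)/f,(v-cy)/f,1]); o=T[:3,3]
    return o+d*(z-o[2])/d[2]
def proj(K,p):
    f,cx,cy,T=K; q=np.linalg.inv(T)@np.append(p,1); return np.array([f*q[0]/q[2]+cx,f*q[1]/q[2]+cy])
E
python3 - <<'E'
from h import *
for n in ['scene','top','wrist']:
    im,K=cam(n,n+'0.png'); print(n,K, robot.calibration(n).keys())
s=st();print(s);print(R.from_rotvec(s['tcp_rot']).as_matrix().round(3),robot.tip_extent)
E
```

```text
pics
scene (np.float64(478.3532325607055), 250.377926723022, 196.5596505107755, array([[-6.95107000e-01,  5.86162160e-01, -4.16221313e-01,
         1.13505071e+03],
       [ 7.18886826e-01,  5.62481311e-01, -4.08431764e-01,
         4.59417007e+02],
       [-5.29053529e-03, -5.83119797e-01, -8.12368951e-01,
         1.15596404e+03],
       [ 0.00000000e+00,  0.00000000e+00,  0.00000000e+00,
         1.00000000e+00]])) dict_keys(['fov_y', 'cx', 'cy', 'extrinsics'])
top (np.float64(364.93633827325056), 250.37411789954461, 198.51659672512847, array([[ 1.55713168e-03, -9.88968740e-01,  1.48116190e-01,
         4.23183471e+02],
       [-9.99616641e-01,  2.55504527e-03,  2.75688610e-02,
        -8.36699127e+01],
       [-2.76431853e-02, -1.48102336e-01, -9.88585632e-01,
         1.05346815e+03],
       [ 0.00000000e+00,  0.00000000e+00,  0.00000000e+00,
         1.00000000e+00]])) dict_keys(['fov_y', 'cx', 'cy', 'extrinsics'])
wrist (np.float64(282.7727487364394), 256.47880449920194, 189.7582455207438, array([[ 3.67963681e-01,  8.80374011e-01,  2.99239586e-01,
         1.52362436e+02],
   
[... 361 characters left out ...]
9456989,  1.56608336,  0.15730242,
        0.90247951, -0.21512322]), 'joint_vel': array([ 0.00048114, -0.00213728, -0.00126302, -0.00340904,  0.00158561,
       -0.00112712,  0.00104031]), 'joint_efforts': array([-1.50471402e-03, -5.39936614e+01, -1.26834288e+00, -1.58718753e+01,
        9.29438160e-03,  6.48040383e-03, -2.04413612e-05]), 'eef_pos': array([229.21967645, 580.92499555, 222.57997347]), 'tcp_rot': array([ 0.293725  ,  1.55080356, -0.29585515]), 'contact_force': array([ 0.16159492, -0.7476896 , -0.38561646]), 'moment': array([-0.03182472,  0.00542378, -0.02327057]), 'gripper_width': 0.9976919970726432}
[[-0.     0.367  0.93 ]
 [-0.001  0.93  -0.367]
 [-1.    -0.001  0.   ]] 22.0
```

View pics/scene0.png

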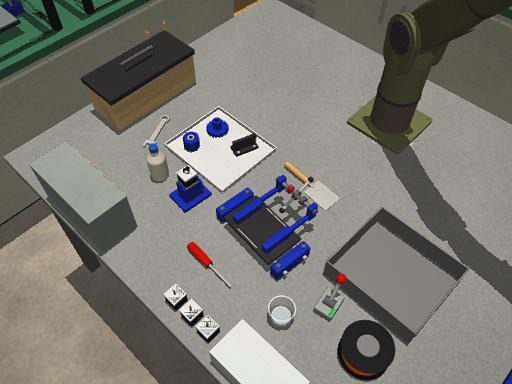

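View pics/top0.png

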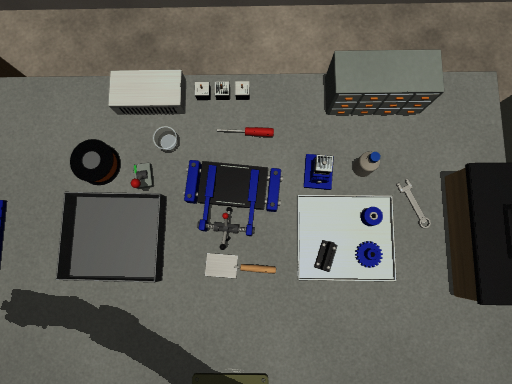

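View pics/wrist0.png

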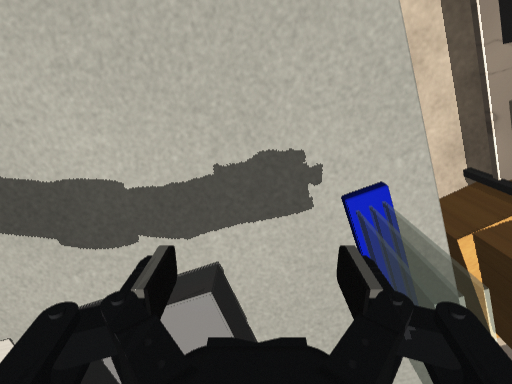

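```bash
python3 - <<'E'
from h import *
im=cv2.imread('pics/top0.png')
cv2.imwrite('pics/c1.png',cv2.resize(im[180:290,290:410],None,fx=5,fy=5,interpolation=cv2.INTER_CUBIC))
cv2.imwrite('pics/c2.png',cv2.resize(im[120:260,120:340],None,fx=3.5,fy=3.5,interpolation=cv2.INTER_CUBIC))
hsv=cv2.cvtColor(im,cv2.COLOR_BGR2HSV)
_,K=cam('top')
m=cv2.inRange(hsv,(110,150,60),(130,255,255))
n,l,s,c=cv2.connectedComponentsWithStats(m)
for i in range(1,n):
    if s[i,4]>40: print(s[i],c[i].round(1),ray(K,*c[i],40).round(0))
E
```

```text
[370 152  10   9  72] [374.8 156. ] [ 696. -408.   40.]
[304 154  28  35 426] [315.2 175.4] [ 640. -238.   40.]
[184 160  15  42 377] [191.4 180.3] [628. 112.  40.]
[199 165  18  65 392] [208.  193.4] [590.  64.  40.]
[246 169  13  66 400] [252.  197.8] [577. -60.  40.]
[267 168  14  42 386] [273.5 188.5] [ 603. -120.   40.]
[364 207  18  18 201] [372.7 215.6] [ 527. -394.   40.]
[356 242  26  25 417] [368.7 254.2] [ 421. -378.   40.]
```

View pics/c1.png

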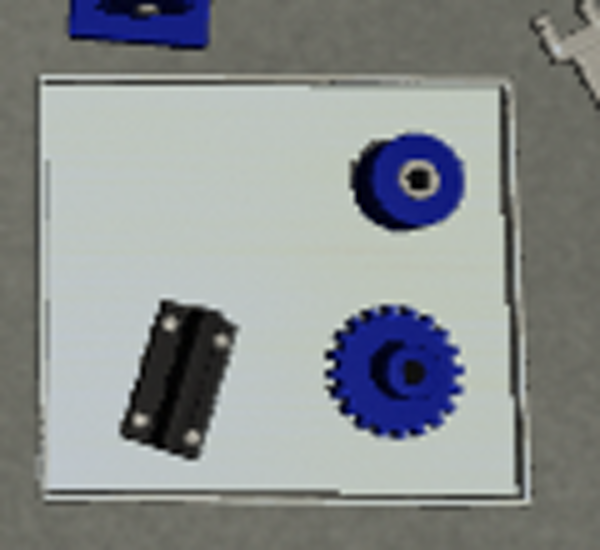

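View pics/c2.png

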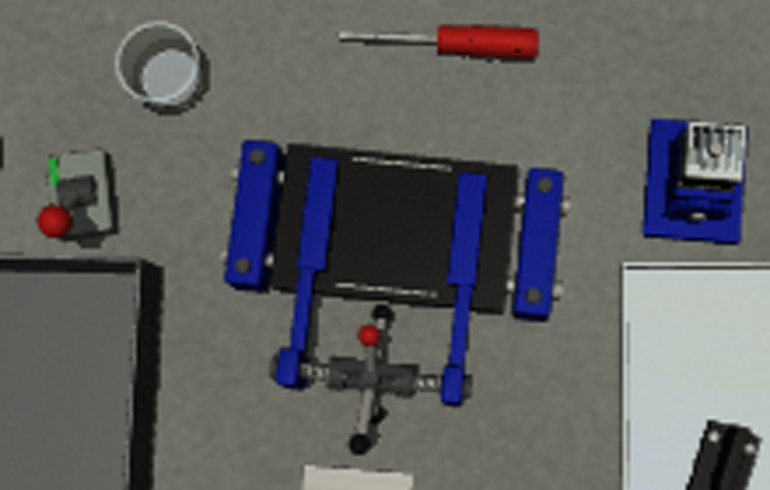

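```bash
python3 - <<'E'
from h import *
_,K=cam('top')
c1=lambda u,v,z: ray(K,290+u/5,180+v/5,z).round(1)
c2=lambda u,v,z: ray(K,120+u/3.5,120+v/3.5,z).round(1)
print('drum',c1(419,179,44),'hub',c1(413,372,48))
for p in [(169,323),(221,341),(141,419),(193,437)]: print('rib',c1(*p,14))
P=np.array([c2(*p,46) for p in [(257,156),(242,266),(545,185),(533,296)]]);print(P,P.mean(0))
print('yaw',np.degrees(np.arctan2(*(P[0]-P[1])[[1,0]])),np.degrees(np.arctan2(*(P[2]-P[3])[[1,0]])),np.degrees(np.arctan2(*(P[0]+P[1]-P[2]-P[3])[[1,0]])))
print('deck lines',[c2(*p,45) for p in [(352,157),(450,169),(337,284),(437,297)]])
print('tb axis z85',[c2(*p,85) for p in [(368,374)]],'red',c2(369,335,141))
print('lugs',[c2(*p,100) for p in [(287,370),(453,386)]])
print('head foot z12',[c2(*p,12) for p in [(651,120),(644,235),(738,243)]],'motor top z110',[c2(*p,110) for p in [(690,122),(747,124),(742,179),(684,179)]])
print('lever ball',c2(54,221,92),'block z25',[c2(*p,25) for p in [(60,153),(106,151),(114,234)]])
print('tray',[c1(*p,16) for p in [(40,78),(512,80),(530,502),(43,502)]])
for p in [(65,193),(166,194),(163,280),(57,280)]: print('tote',ray(K,*p,70).round(0))
E
```

```text
drum [ 525.4 -395.5   44. ] hub [ 420.4 -386.    48. ]
rib [ 447.3 -261.5   14. ]
rib [ 437.3 -290.2   14. ]
rib [ 394.1 -244.4   14. ]
rib [ 384.3 -273.    14. ]
[[ 672.2  106.6   46. ]
 [ 581.7  116.5   46. ]
 [ 647.  -126.9   46. ]
 [ 556.9 -116.6   46. ]] [614.45  -5.1   46.  ]
yaw -6.242891874235169 -6.521595215190167 83.88362928809741
deck lines [array([671.2,  29.3,  45. ]), array([660.8, -50.3,  45. ]), array([567.1,  39.9,  45. ]), array([556.4, -40.2,  45. ])]
tb axis z85 [array([492.3,  10.3,  85. ])] red [516.3   4.5 141. ]
lugs [array([494.2,  69.8, 100. ]), array([482.2, -54.7, 100. ])]
head foot z12 [array([ 709.7, -217.3,   12. ]), array([ 612. , -209.5,   12. ]), array([ 605.1, -286.4,   12. ])] motor top z110 [array([ 681. , -234.1,  110. ]), array([ 679.2, -277. ,  110. ]), array([ 636.7, -271.9,  110. ]), array([ 636.9, -228.5,  110. ])]
lever ball [610.1 254.4  92. ] block z25 [array([680.8, 275.7,  25. ]), array([682.3, 237.1,  25. ]), array([612. , 227.5,  25. ])]
tray [array([ 586.7, -191.4,   16. ]), array([ 584.8, -459.3,   16. ]), array([ 349.7, -456.1,   16. ]), array([ 348.7, -188.8,   16. ])]
tote [587. 458.  70.]
tote [584. 176.  70.]
tote [352. 175.  70.]
tote [351. 461.  70.]
```

```bash
cat >> h.py <<'E'
def th():
    M=R.from_rotvec(st()['tcp_rot']).as_matrix(); return np.degrees(np.arctan2(M[1,1],M[0,1])), np.degrees(np.arccos(min(1,-M[2,0])))
def plan(x,y,z,theta=None,cur=None):
    """spin first (pos spin lowers theta), then shift"""
    s=st(); p=np.array(s['eef_pos']) if cur is None else np.array(cur[:3]); t0,tilt=th()
    if cur is not None: t0=cur[3]
    t=t0
    if theta is not None:
        d=(theta-t0+90)%180-90; print('spin total %.1f'%(-d),'(theta %.1f->%.1f, q7 %.2f)'%(t0,t0+d,s['qpos'][6])); t=t0+d
    c,sn=np.cos(np.radians(t)),np.sin(np.radians(t)); D=np.array([x,y,z])-p
    d=np.array([-D[2],c*D[0]+sn*D[1],sn*D[0]-c*D[1]]); n=np.linalg.norm(d)
    print('t=%.2f from'%s['time'],p.round(1),'tilt %.1f'%tilt,'tool d mm',d.round(1),'norm %.0f -> rows>=%d'%(n,np.ceil(n/41)),'F',np.round(s['contact_force'],1),'w',round(float(s['gripper_width']),3))
    return d
E
python3 - <<'E'
from h import *
plan(480,300,230); plan(525,-395,230,45,cur=[480,300,230,68.5])
E
```

```text
t=0.25 from [229.3 581.1 222.8] tilt 0.0 tool d mm [  -7.2 -169.5  336.4] norm 377 -> rows>=10 F [ 0.5  0.6 -0.1] w 0.999
spin total 23.5 (theta 68.5->45.0, q7 -0.22)
t=0.25 from [480 300 230] tilt 0.0 tool d mm [   0.  -459.6  523.3] norm 696 -> rows>=17 F [ 0.5  0.6 -0.1] w 0.999
```

>>> jog_arm(
  series=[
    [[-0.001,-0.017,0.034,0,100],[-0.001,-0.017,0.034,0,100],[-0.001,-0.017,0.034,0,100],[-0.001,-0.017,0.034,0,100],[-0.001,-0.017,0.034,0,100],[-0.001,-0.017,0.034,0,100],[0,-0.017,0.034,0,100],[0,-0.017,0.034,0,100],[0,-0.017,0.034,0,100],[0,-0.017,0.034,0,100]],
  ],
  force=40,
)

```text
time: 1.08
eef_pos: [484.3, 296.9, 229.3]
tcp_rot: [0.295, 1.551, -0.295]
contact_force: [0.1, 0.5, -0.4]
gripper_width: 1.003
```

>>> jog_arm(
  series=[
    [[0,0,0,6,100],[0,0,0,6,100],[0,0,0,6,100],[0,0,0,5.5,100],[0,-0.026,0.03,0,100],[0,-0.026,0.03,0,100],[0,-0.026,0.03,0,100],[0,-0.026,0.03,0,100],[0,-0.026,0.03,0,100],[0,-0.026,0.03,0,100]],
  ],
)

```text
time: 1.92
eef_pos: [499.9, 59.1, 229.3]
tcp_rot: [0.614, 1.482, -0.614]
contact_force: [0.8, 0.4, 0.5]
gripper_width: 1.0
```

```bash
python3 - <<'E'
from h import *
plan(525,-395,230,45)
E
```

```text
spin total -0.0 (theta 45.0->45.0, q7 0.46)
t=1.92 from [499.9  59.1 229.3] tilt 0.0 tool d mm [  -0.7 -303.4  338.8] norm 455 -> rows>=12 F [0.8 0.4 0.5] w 1.0
```

>>> jog_arm(
  series=[
    [[0,-0.027,0.03,0,100],[0,-0.027,0.03,0,100],[0,-0.027,0.03,0,100],[0,-0.027,0.03,0,100],[0,-0.027,0.03,0,100],[0,-0.027,0.03,0,100],[0,-0.027,0.03,0,100],[0,-0.027,0.03,0,100],[0,-0.027,0.03,0,100],[0,0,0,0,100]],
  ],
)

```text
time: 2.75
eef_pos: [516.7, -313.7, 228.9]
tcp_rot: [0.618, 1.476, -0.63]
contact_force: [0.7, -1.7, 0.5]
gripper_width: 0.998
```

```bash
python3 - <<'E'
from h import *
plan(525,-395,100,45)
im,K=cam('wrist','w1.png')
for n,p in dict(drum=(525.4,-395.5,44),hub=(420.4,-386,48),rib=(415.7,-267.3,14)).items(): print(n,proj(K,p).round(0))
E
```

```text
spin total -0.8 (theta 44.2->45.0, q7 1.11)
t=2.75 from [ 516.7 -313.7  228.9] tilt 0.5 tool d mm [128.9 -51.6  63.4] norm 153 -> rows>=4 F [ 0.7 -1.7  0.5] w 0.998
drum [218. 214.]
hub [156. 153.]
rib [224.  74.]
```

View pics/w1.png

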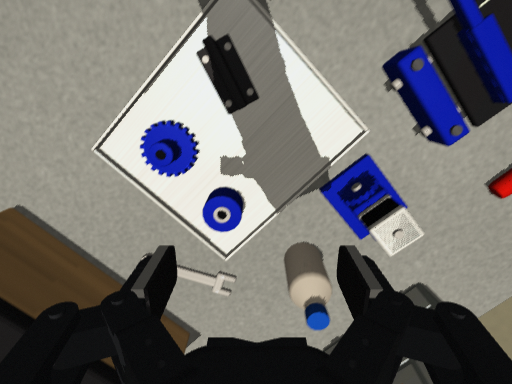

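>>> jog_arm(
  series=[
    [[0.01,-0.017,0.021,0,88],[0.02,-0.017,0.021,0,88],[0.03,-0.0176,0.0214,-0.8,88],[0.03,0,0,0,88],[0.03,0,0,0,88],[0.03,0,0,0,88],[0.02,0,0,0,88],[0,0,0,0,88]],
  ],
)

```text
time: 3.47
eef_pos: [524.6, -379.7, 54.4]
tcp_rot: [0.605, 1.495, -0.601]
contact_force: [-0.5, 0.9, 0.7]
gripper_width: 0.883
```

```bash
python3 - <<'E'
from h import *
plan(525,-395.5,29,45)
im,K=cam('wrist','w2.png')
E
```

```text
spin total 0.9 (theta 45.9->45.0, q7 1.18)
t=3.47 from [ 524.6 -379.7   54.4] tilt 0.6 tool d mm [ 25.4 -10.9  11.5] norm 30 -> rows>=1 F [-0.5  0.9  0.7] w 0.883
```

View pics/w2.png

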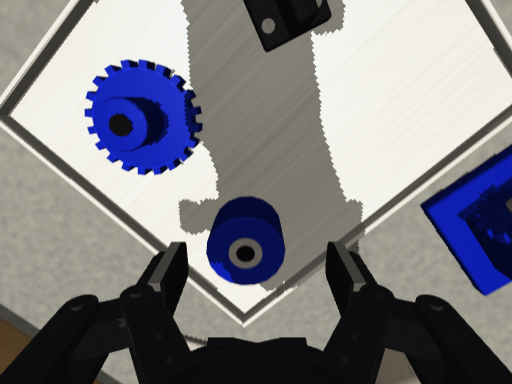

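>>> jog_arm(
  series=[
    [[0,-0.008,0.008,0,88],[0.005,-0.003,0.0035,0.9,88],[0.01,0,0,0,88],[0.01,0,0,0,88],[0,0,0,0,88]],
  ],
)

```text
time: 3.93
eef_pos: [526.6, -398.2, 32.2]
tcp_rot: [0.617, 1.485, -0.615]
contact_force: [-0.1, 0.3, -0.3]
gripper_width: 0.879
```

```bash
python3 - <<'E'
from h import *
plan(525,-395.5,29,45)
im,K=cam('wrist','w3.png')
E
```

```text
spin total -0.1 (theta 44.9->45.0, q7 1.19)
t=3.93 from [ 526.6 -398.2   32.2] tilt 0.2 tool d mm [ 3.2  0.8 -3. ] norm 4 -> rows>=1 F [-0.1  0.3 -0.3] w 0.879
```

View pics/w3.png

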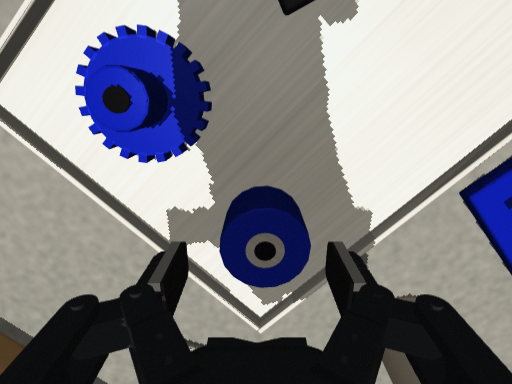

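>>> jog_arm(
  series=[
    [[0.003,0,-0.003,0,88],[0,0,0,0,40],[0,0,0,0,40],[0,0,0,0,40],[0,0,0,0,40],[0,0,0,0,40]],
  ],
  force=40,
)

```text
time: 4.48
eef_pos: [528.4, -399.1, 35.5]
tcp_rot: [0.614, 1.474, -0.617]
contact_force: [-2.6, 0.9, 19.9]
gripper_width: 0.406
```

>>> jog_arm(
  series=[
    [[-0.02,0,0,0,40],[-0.03,0,0,0,40],[-0.035,0,0,0,40],[-0.035,0,0,0,40],[-0.035,0,0,0,40],[-0.03,0,0,0,40],[0,0,0,0,40]],
  ],
)

```text
time: 5.07
eef_pos: [529.6, -399.3, 224.0]
tcp_rot: [0.613, 1.468, -0.617]
contact_force: [1.7, -0.4, -0.1]
gripper_width: 0.402
```

```bash
python3 - <<'E'
from h import *
plan(500,0,220,45)
im,K=cam('wrist','w4.png')
print(proj(K,(525.4,-395.5,44)))
E
```

```text
spin total -0.2 (theta 44.8->45.0, q7 1.23)
t=5.07 from [ 529.6 -399.3  224. ] tilt 0.8 tool d mm [   4.   261.4 -303.2] norm 400 -> rows>=10 F [ 1.7 -0.4 -0.1] w 0.402
[255.64856737 160.0136848 ]
```

View pics/w4.png

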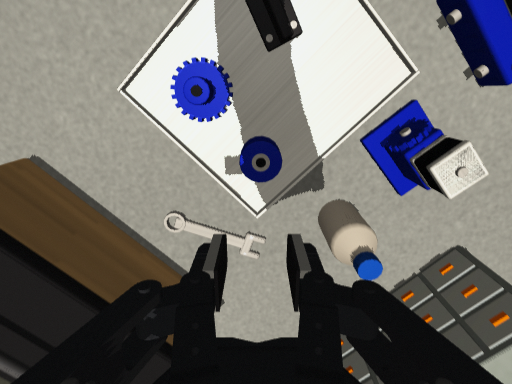

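```bash
python3 - <<'E'
from h import *
c=robot.calibration('wrist'); T=np.array(c['T_tool_cam']); print(T.round(3), c['fov_y'],c['cx'],c['cy'])
W=np.eye(4);
from scipy.spatial.transform import Rotation as R
W[:3,:3]=R.from_rotvec([0.617,1.485,-0.615]).as_matrix();W[:3,3]=[526.6,-398.2,32.2]
K=(192/np.tan(np.radians(c['fov_y'])/2),c['cx'],c['cy'],W@T)
print(ray(K,264,250,44)); print('tcp',proj(K,[526.6,-398.2,32.2]),'tips',proj(K,[526.6,-398.2,10.2]))
for z in (32.2,20): print([proj(K,(W@np.array([32.2-z,y,0,1]))[:3]) for y in (-40,40)])
im,K=cam('top','t2.png'); im,K=cam('scene','s2.png')
E
```

```text
[[ 0.00000e+00 -3.22000e-01  9.47000e-01 -1.49156e+02]
 [ 1.00000e+00 -1.00000e-03 -1.00000e-03  3.59000e-01]
 [ 1.00000e-03  9.47000e-01  3.22000e-01 -8.28630e+01]
 [ 0.00000e+00  0.00000e+00  0.00000e+00  1.00000e+00]] 68.35226137383984 256.47880449920194 189.7582455207438
[ 529.12550274 -394.5417429    44.        ]
tcp [256.13928391 240.85248816] tips [256.19530721 224.69111208]
[array([188.78830407, 240.90374049]), array([323.51517671, 240.80121688])]
[array([193.15206839, 231.41516613]), array([319.20908263, 231.31595731])]
```

View pics/s2.png

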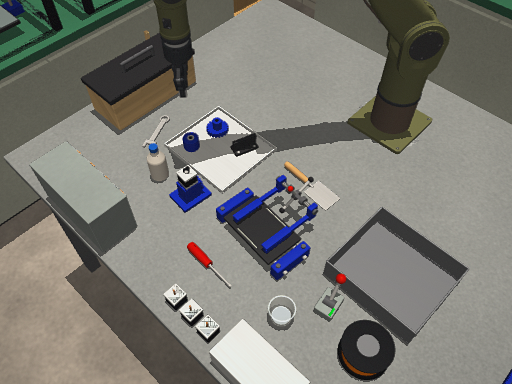

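```bash
python3 - <<'E'
from h import *
im=cv2.imread('pics/w4.png'); 
a=cv2.resize(im[20:230,120:400],None,fx=2.5,fy=2.5,interpolation=cv2.INTER_CUBIC)
cv2.imwrite('pics/w4c.png',a)
im=cv2.imread('pics/s2.png')
cv2.imwrite('pics/s2c.png',cv2.resize(im[60:210,130:300],None,fx=4,fy=4,interpolation=cv2.INTER_CUBIC))
E
```

```text
(no output)
```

View pics/w4c.png

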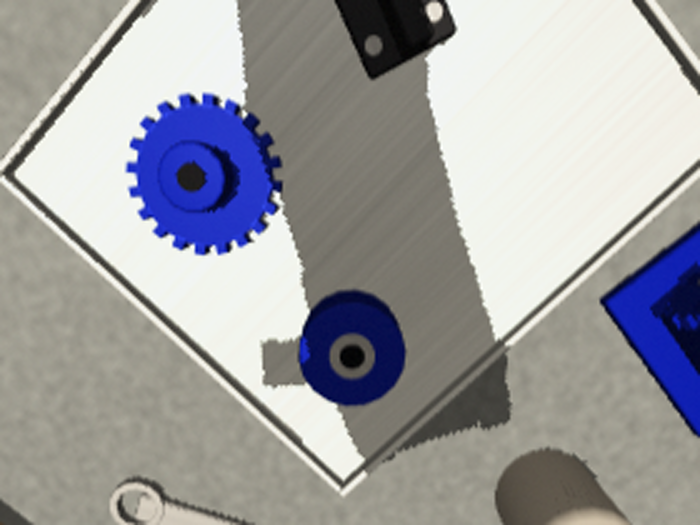

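View pics/s2c.png

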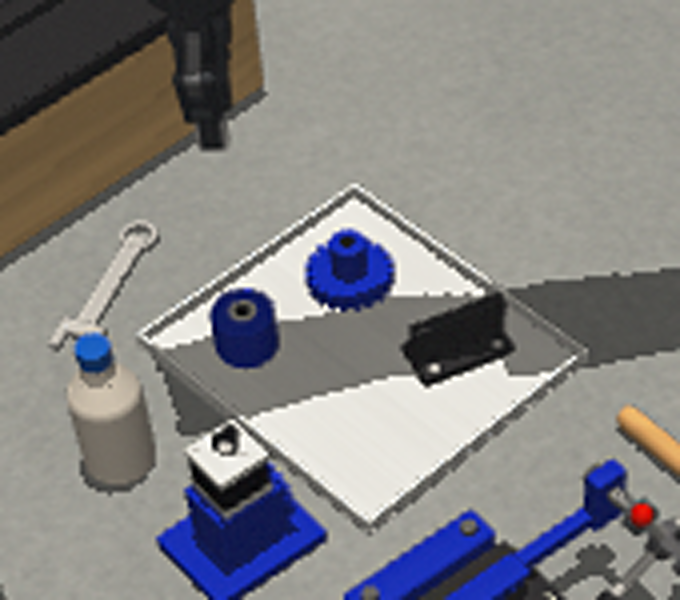

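```bash
python3 - <<'E'
from h import *
s=st();im,K=cam('scene')
p=np.array(s['eef_pos']);
for dz in (0,-22): q=proj(K,p+[0,0,dz]); print(dz,q,(q-[130,60])*4)
print(s['eef_pos'],s['contact_force'],s['gripper_width'])
im,K=cam('top'); 
E
python3 - <<'E'
from h import *
im=cv2.imread('pics/t2.png'); cv2.imwrite('pics/t2c.png',cv2.resize(im[150:290,290:440],None,fx=4,fy=4,interpolation=cv2.INTER_CUBIC))
E
```

```text
0 [184.98242934  94.72697799] [219.92971735 138.90791194]
-22 [185.86677376 100.4736093 ] [223.46709505 161.89443718]
[ 525.53750691 -396.75121653  216.34883267] [ 0.5888631   0.37418888 -0.0886745 ] 0.39995153579331133
```

View pics/t2c.png

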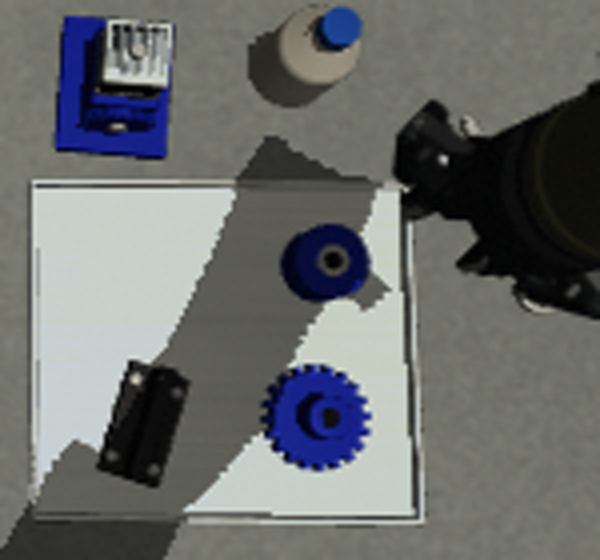

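```bash
cat >> h.py <<'E'
def tri(K1,p1,K2,p2):
    A=[];b=[]
    for K,(u,v) in ((K1,p1),(K2,p2)):
        f,cx,cy,T=K; d=T[:3,:3]@np.array([(u-cx)/f,(v-cy)/f,1]); d/=np.linalg.norm(d); M=np.eye(3)-np.outer(d,d); A.append(M); b.append(M@T[:3,3])
    x=np.linalg.lstsq(np.vstack(A),np.hstack(b),rcond=None)[0]; return x, [np.linalg.norm(A[i]@x-b[i]) for i in (0,1)]
E
python3 - <<'E'
from h import *
_,Kt=cam('top');_,Ks=cam('scene')
print(tri(Kt,(290+333/4,150+260/4),Ks,(130+241/4,60+309/4)))
print(tri(Kt,(290+331/4,150+417/4),Ks,(130+346/4,60+239/4)))
print(st()['eef_pos'])
im,K=cam('wrist'); print(ray(K,260,161,44),ray(K,196,90,48))
E
```

```text
(array([ 528.90410144, -396.38784517,   40.89186173]), [np.float64(1.5755537097464762), np.float64(1.5755537097472017)])
(array([ 421.74777486, -388.46715432,   45.78713958]), [np.float64(1.634557354059189), np.float64(1.634557354059405)])
[ 524.97265489 -396.41089826  214.59558521]
[ 521.19394313 -386.78673301   44.        ] [ 418.62723372 -379.77872443   48.        ]
```

>>> jog_arm(
  series=[
    [[0.03,0,0,0,88],[0.04,0,0.001,0,88],[0.04,0.001,0,0,88],[0.04,0,0,0,88],[0.02,0,0,0,88],[0.01,0,0,0,88],[0.005,0,0,0,88],[0,0,0,0,88]],
  ],
)

```text
time: 6.13
eef_pos: [527.2, -396.9, 30.6]
tcp_rot: [0.616, 1.482, -0.616]
contact_force: [0.5, -0.2, -0.6]
gripper_width: 0.879
```

>>> jog_arm(
  series=[
    [[0,0,0,0,70],[0,0,0,0,55]],
  ],
  force=60,
)

```text
time: 6.3
eef_pos: [528.5, -397.8, 33.1]
tcp_rot: [0.615, 1.478, -0.616]
contact_force: [0.7, -0.0, 0.1]
gripper_width: 0.617
```

```bash
python3 - <<'E'
from h import *
plan(527,-395.5,29,45)
im,K=cam('wrist','w5.png')
plan(527,-395.5,29,45)
E
```

```text
spin total -0.1 (theta 44.9->45.0, q7 1.18)
t=6.30 from [ 528.5 -397.8   33.1] tilt 0.2 tool d mm [ 4.1  0.6 -2.7] norm 5 -> rows>=1 F [ 0.7 -0.   0.1] w 0.617
spin total -0.1 (theta 44.9->45.0, q7 1.18)
t=6.35 from [ 529.2 -397.4   33.4] tilt 0.3 tool d mm [ 4.4 -0.2 -2.9] norm 5 -> rows>=1 F [1.  3.9 4.1] w 0.556
```

View pics/w5.png

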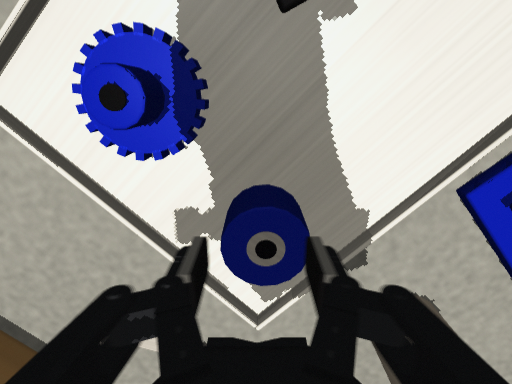

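>>> jog_arm(
  series=[
    [[0,0.004,0,0,60],[0,0,0,0,50],[0,0,0,0,45]],
  ],
  force=60,
)

```text
time: 6.6
eef_pos: [532.2, -395.5, 34.7]
tcp_rot: [0.614, 1.476, -0.616]
contact_force: [-1.1, 1.3, 14.3]
gripper_width: 0.453
```

```bash
python3 - <<'E'
from h import *
plan(527,-395.5,29,45)
im,K=cam('wrist','w6.png')
plan(527,-395.5,29,45)
E
```

```text
spin total -0.1 (theta 44.9->45.0, q7 1.18)
t=6.60 from [ 532.2 -395.5   34.7] tilt 0.3 tool d mm [ 5.7 -3.7 -3.7] norm 8 -> rows>=1 F [-1.1  1.3 14.3] w 0.453
spin total -0.1 (theta 44.9->45.0, q7 1.18)
t=6.65 from [ 532.2 -395.5   34.7] tilt 0.3 tool d mm [ 5.7 -3.7 -3.7] norm 8 -> rows>=1 F [-2.   0.8 14.4] w 0.451
```

View pics/w6.png

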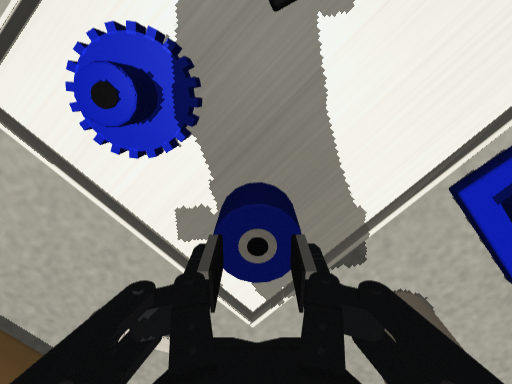

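>>> jog_arm(
  series=[
    [[0,0,0,0,30],[0,0,0,0,10],[0,0,0,0,0],[0,0,0,0,0]],
  ],
  force=60,
)

```text
time: 6.98
eef_pos: [533.8, -396.9, 36.0]
tcp_rot: [0.613, 1.472, -0.617]
contact_force: [-1.0, -0.6, 18.2]
gripper_width: -0.002
```

```bash
python3 - <<'E'
from h import *
im,K=cam('wrist','w7.png')
plan(527,-395.5,29,45)
E
```

```text
spin total -0.2 (theta 44.8->45.0, q7 1.18)
t=7.03 from [ 533.8 -396.9   36. ] tilt 0.6 tool d mm [ 7.  -3.8 -5.8] norm 10 -> rows>=1 F [-0.2 -1.3 18.7] w 0.001
```

View pics/w7.png

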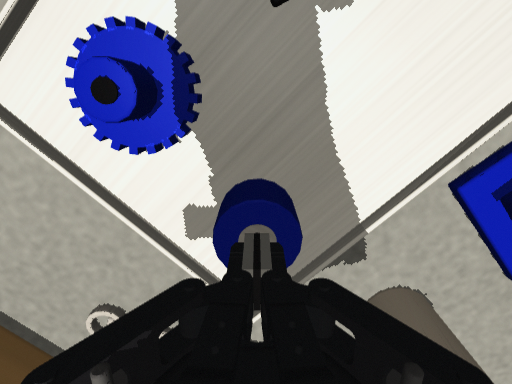

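```bash
python3 - <<'E'
from h import *
im,K=cam('scene','s3.png'); s=st(); p=s['eef_pos']; print(p,proj(K,p),proj(K,p-[0,0,22]))
a=cv2.resize(im[60:210,130:300,::-1],None,fx=4,fy=4,interpolation=cv2.INTER_CUBIC)
for q in (p,p-[0,0,22]):
    u=(proj(K,q)-[130,60])*4; cv2.circle(a,tuple(int(x) for x in u),3,(0,255,255),-1)
cv2.imwrite('pics/s3c.png',a)
E
```

```text
[ 533.75228198 -396.8687268    35.99445091] [189.64881012 139.20594348] [190.39570295 143.89378352]
```

View pics/s3c.png

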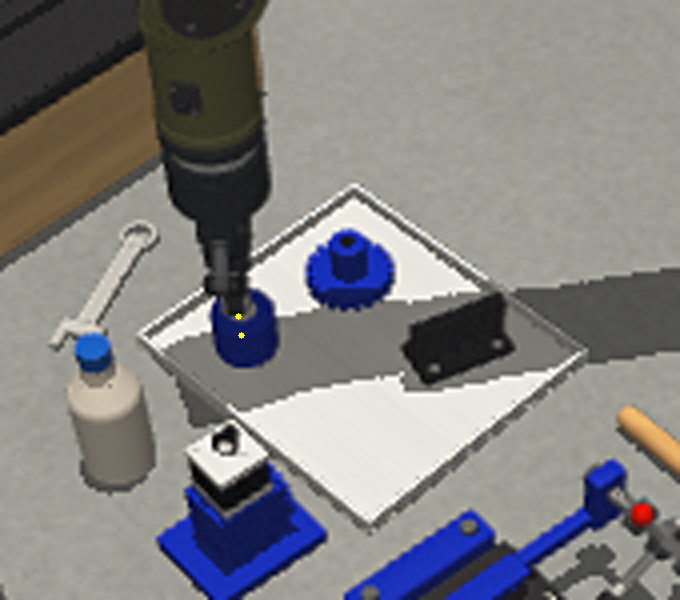

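```bash
python3 - <<'E'
from h import *
im,K=cam('wrist'); s=st(); print(s['eef_pos'])
print(ray(K,105,89,48), proj(K,(421,-387,48)))
for z in (0,15,30): 
    K2=(K[0],K[1],K[2],K[3].copy()); K2[3][2,3]+=z; print(z,ray(K2,105,89,48),proj(K2,(421,-387,48)), 'walls',proj(K2,(584.8,-459.3,16)))
E
```

```text
[ 533.74964332 -396.90979435   36.00482978]
[ 425.28983002 -384.910344     48.        ] [94.39670073 85.38611517]
0 [ 425.28983002 -384.910344     48.        ] [94.39670073 85.38611517] walls [245.91632366 321.50456182]
15 [ 419.89038491 -390.18599335   48.        ] [110.51823996  85.87140374] walls [246.55273346 307.12535991]
30 [ 414.49093979 -395.46164271   48.        ] [123.71747409  86.26872544] walls [247.11463185 294.42968754]
```

>>> jog_arm(
  series=[
    [[-0.03,0,0,0,0],[-0.04,0,0,0,0],[-0.03,0,0,0,0],[0,0,0,0,0],[0,0,0,0,0],[0,0,0,0,0],[0,0,0,0,0]],
  ],
)

```text
time: 7.72
eef_pos: [529.1, -393.5, 130.0]
tcp_rot: [0.616, 1.484, -0.615]
contact_force: [-0.7, -0.5, 0.9]
gripper_width: -0.0
```

```bash
python3 - <<'E'
from h import *
s=st();p=s['eef_pos'];print(p,s['gripper_width'])
im,K=cam('scene'); 
print(st()['eef_pos'])
o=proj(K,p).astype(int); x0,y0=o[0]-75,o[1]-75
a=cv2.resize(im[y0:y0+150,x0:x0+150,::-1],None,fx=4,fy=4,interpolation=cv2.INTER_CUBIC)
for q in (p,p-[0,0,22]):
    u=(proj(K,q)-[x0,y0])*4; cv2.circle(a,tuple(int(x) for x in u),2,(0,255,255),-1)
cv2.imwrite('pics/s4c.png',a)
im,K=cam('wrist','w8.png')
M=R.from_rotvec(s['tcp_rot']).as_matrix()
b=cv2.resize(im[:,:,::-1],None,fx=1.5,fy=1.5)
for t in (-20,0,22):
    for z in (-11,0,11):
        q=proj(K,p+M@np.array([t,0,z])); print(t,z,q.round(0)); cv2.circle(b,tuple(int(x*1.5) for x in q),2,(0,255,255) if t==22 else (0,0,255),-1)
cv2.imwrite('pics/w8c.png',b)
E
```

```text
[ 529.08047088 -393.49397382  129.96467129] -9.065597728737256e-05
[ 529.04890642 -393.45681209  129.7171026 ]
-20 -11 [256. 241.]
-20 0 [256. 260.]
-20 11 [256. 278.]
0 -11 [256. 224.]
0 0 [256. 241.]
0 11 [256. 257.]
22 -11 [256. 210.]
22 0 [256. 225.]
22 11 [256. 239.]
```

View pics/s4c.png

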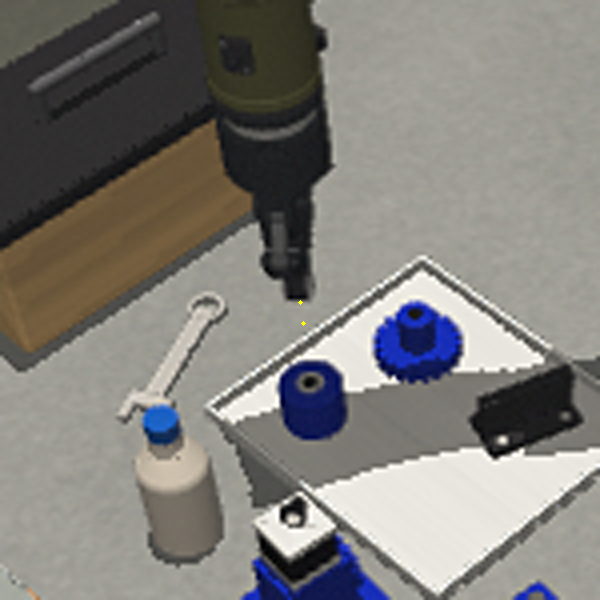

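View pics/w8c.png

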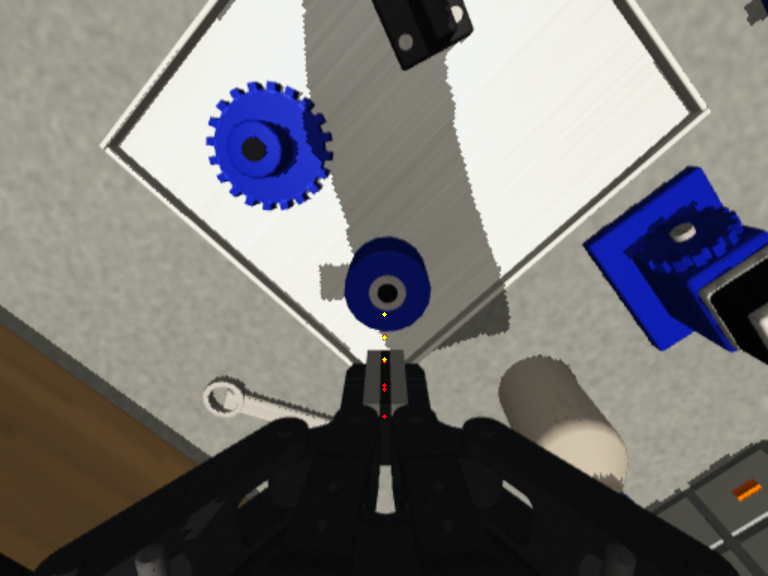

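```bash
python3 - <<'E'
from h import *
im,K=cam('wrist'); print(ray(K,258.3,195.5,44),ray(K,253.5/1.5,149/1.5,48))
_,Kt=cam('top','t3.png')
plan(526,-395,2,45)
E
```

```text
[ 531.97797381 -393.92817971   44.        ] [ 425.41824591 -385.61881911   48.        ]
spin total -0.1 (theta 44.9->45.0, q7 1.20)
t=7.92 from [ 529.4 -393.7  130. ] tilt 0.1 tool d mm [128.   -3.3  -1.5] norm 128 -> rows>=4 F [ 0.5 -0.2 -0.7] w 0.001
```

>>> jog_arm(
  series=[
    [[0.0,0,0,0,88],[0.03,0,0,0,88],[0.035,0,0,0,88],[0.03,0,0,0,88],[0.02,0,0,0,88],[0.013,0,0,0,88],[0,0,0,0,88],[0,0,0,0,88]],
  ],
)

```text
time: 8.58
eef_pos: [528.9, -394.0, 2.3]
tcp_rot: [0.616, 1.484, -0.616]
contact_force: [-0.4, -0.8, -0.0]
gripper_width: 0.883
```

>>> jog_arm(
  series=[
    [[0,0,0,0,50],[0,0,0,0,30],[0,0,0,0,30],[0,0,0,0,30],[0,0,0,0,30]],
  ],
  force=50,
)

```text
time: 9.0
eef_pos: [529.9, -395.0, 3.7]
tcp_rot: [0.615, 1.481, -0.617]
contact_force: [-0.8, -0.3, 3.2]
gripper_width: 0.595
```

>>> jog_arm(
  series=[
    [[-0.01,0,0,0,30],[-0.03,0,0,0,30],[-0.04,0,0,0,30],[-0.04,0,0,0,30],[-0.04,0,0,0,30],[-0.03,0,0,0,30],[0,0,0,0,30],[0,0,0,0,30]],
  ],
)

```text
time: 9.67
eef_pos: [531.2, -394.5, 195.8]
tcp_rot: [0.615, 1.477, -0.615]
contact_force: [-0.2, -0.1, -2.3]
gripper_width: 0.594
```

```bash
python3 - <<'E'
from h import *
plan(520,390,190,45)
E
```

```text
spin total -0.1 (theta 44.9->45.0, q7 1.22)
t=9.67 from [ 531.2 -394.5  195.8] tilt 0.3 tool d mm [   5.8  546.8 -562.6] norm 785 -> rows>=20 F [-0.2 -0.1 -2.3] w 0.594
```

>>> jog_arm(
  series=[
    [[0,0.025,-0.026,0,30],[0,0.027,-0.028,0,30],[0,0.027,-0.028,0,30],[0,0.027,-0.028,0,30],[0,0.027,-0.028,0,30],[0,0.027,-0.028,0,30],[0,0.027,-0.028,0,30],[0,0.027,-0.028,0,30],[0,0.027,-0.028,0,30],[0,0.027,-0.028,0,30]],
  ],
)

```text
time: 10.5
eef_pos: [521.9, -6.2, 191.8]
tcp_rot: [0.615, 1.485, -0.617]
contact_force: [-0.4, 0.4, 0.0]
gripper_width: 0.595
```

>>> jog_arm(
  series=[
    [[0,0.027,-0.028,0,30],[0,0.027,-0.028,0,30],[0,0.027,-0.028,0,30],[0,0.027,-0.028,0,30],[0,0.027,-0.028,0,30],[0,0.027,-0.028,0,30],[0,0.027,-0.028,0,30],[0,0.027,-0.028,0,30],[0,0.025,-0.026,0,30],[0,0,0,0,30]],
  ],
)

```text
time: 11.33
eef_pos: [513.9, 350.2, 191.5]
tcp_rot: [0.611, 1.491, -0.602]
contact_force: [-0.7, 2.0, 0.1]
gripper_width: 0.597
```

```bash
python3 - <<'E'
from h import *
plan(520,385,8,45)
cam('wrist','w9.png'); cam('top','t4.png')
plan(520,385,8,45)
E
```

```text
spin total 0.6 (theta 45.6->45.0, q7 0.07)
t=11.33 from [513.9 350.2 191.5] tilt 0.5 tool d mm [183.5  28.9 -20.3] norm 187 -> rows>=5 F [-0.7  2.   0.1] w 0.597
spin total 0.1 (theta 45.1->45.0, q7 0.07)
t=11.43 from [515.9 340.9 191.2] tilt 0.2 tool d mm [183.2  34.1 -28.3] norm 188 -> rows>=5 F [ 0.2 -1.  -1.1] w 0.588
```

View pics/w9.png

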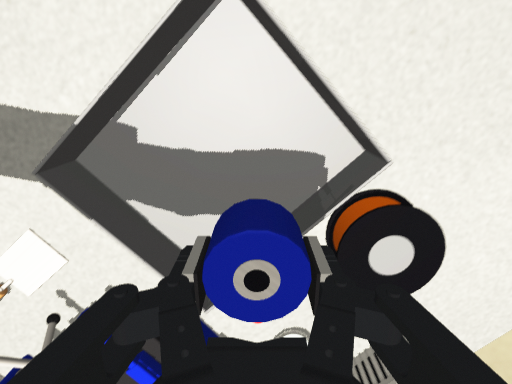

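View pics/t4.png

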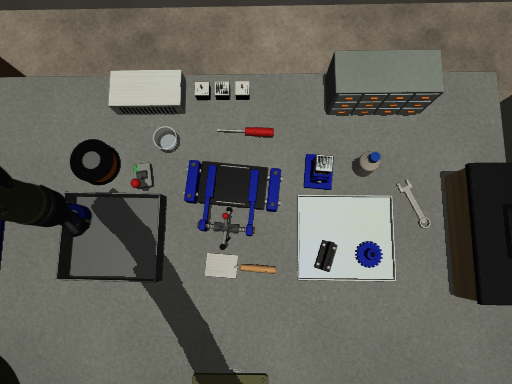

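>>> jog_arm(
  series=[
    [[0,0.013,-0.013,0,30],[0.02,0.014,-0.014,0,30],[0.04,0,0,0,30],[0.04,0,0,0,30],[0.04,0,0,0,30],[0.025,0,0,0,30],[0.015,0,0,0,30],[0.004,0,0,0,30],[0,0,0,0,30]],
  ],
)

```text
time: 12.18
eef_pos: [518.2, 375.8, 8.4]
tcp_rot: [0.615, 1.482, -0.619]
contact_force: [0.1, 0.3, 0.2]
gripper_width: 0.594
```

>>> jog_arm(
  series=[
    [[0,0,0,0,75],[0,0,0,0,80],[0,0,0,0,80],[-0.03,0,0,0,80],[-0.04,0,0,0,80],[-0.04,0,0,0,80],[-0.04,0,0,0,80],[-0.04,0,0,0,80],[0,0,0,0,80]],
  ],
)

```text
time: 12.93
eef_pos: [523.1, 381.0, 209.6]
tcp_rot: [0.628, 1.473, -0.602]
contact_force: [0.9, 0.9, 0.2]
gripper_width: 0.801
```

```bash
python3 - <<'E'
from h import *
im,K=cam('top','t5.png')
b=cv2.imread('pics/t5.png');a=cv2.imread('pics/top0.png')
plan(421,-387,190,70)
cv2.imwrite('pics/t5c.png',np.hstack([cv2.resize(b[180:290,290:410],None,fx=3,fy=3),cv2.resize(b[180:290,50:170],None,fx=3,fy=3)]))
E
```

```text
spin total -25.2 (theta 44.8->70.0, q7 0.03)
t=12.98 from [521.4 379.7 205.9] tilt 0.7 tool d mm [  15.9 -754.8  167.9] norm 773 -> rows>=19 F [-0.6  0.2  0. ] w 0.799
```

View pics/t5c.png

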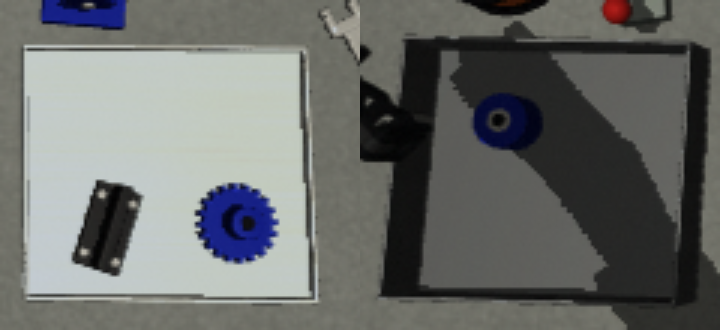

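>>> jog_arm(
  series=[
    [[0,0,0,-6.3,80],[0,0,0,-6.3,80],[0,0,0,-6.3,80],[0,0,0,-6.3,80],[0,-0.035,0.008,0,80],[0,-0.038,0.0085,0,80],[0,-0.038,0.0085,0,80],[0,-0.038,0.0085,0,80],[0,-0.038,0.0085,0,80],[0,-0.038,0.0085,0,80]],
  ],
)

```text
time: 13.82
eef_pos: [488.2, 146.7, 199.2]
tcp_rot: [0.272, 1.554, -0.273]
contact_force: [0.9, -0.9, 0.6]
gripper_width: 0.803
```

>>> jog_arm(
  series=[
    [[0,-0.038,0.0085,0,70],[0,-0.038,0.0085,0,70],[0,-0.038,0.0085,0,70],[0,-0.038,0.0085,0,70],[0,-0.038,0.0085,0,70],[0,-0.038,0.0085,0,70],[0,-0.038,0.0085,0,70],[0,-0.038,0.0085,0,70],[0,-0.038,0.0085,0,70],[0,-0.038,0.0085,0,70]],
  ],
)

```text
time: 14.65
eef_pos: [438.4, -239.4, 199.2]
tcp_rot: [0.273, 1.554, -0.273]
contact_force: [0.6, -0.2, 0.2]
gripper_width: 0.701
```

```bash
python3 - <<'E'
from h import *
plan(422,-387,190,70)
cam('wrist','w10.png'); plan(422,-387,190,70)
E
```

```text
spin total 0.1 (theta 70.1->70.0, q7 1.36)
t=14.65 from [ 438.4 -239.4  199.2] tilt 0.0 tool d mm [   9.2 -144.3   35. ] norm 149 -> rows>=4 F [ 0.6 -0.2  0.2] w 0.701
spin total -0.7 (theta 69.3->70.0, q7 1.36)
t=14.70 from [ 435.9 -250.1  198.9] tilt 0.4 tool d mm [   8.9 -133.4   33.8] norm 138 -> rows>=4 F [-0.7 -7.3 -0.3] w 0.699
```

View pics/w10.png

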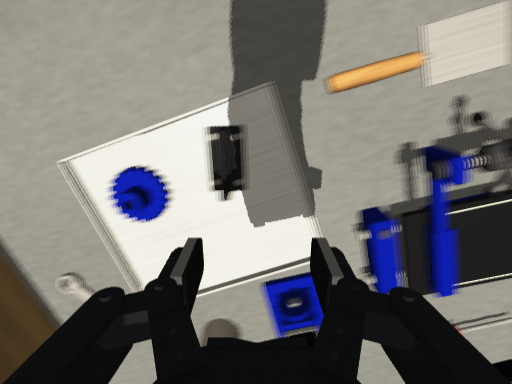

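>>> jog_arm(
  series=[
    [[0,-0.032,0.008,0,65],[0,-0.032,0.008,0,65],[0.02,-0.032,0.008,0,65],[0.03,-0.03,0.008,0,65],[0.03,0,0,0,65],[0,0,0,0,65],[0,0,0,0,65],[0,0,0,0,65]],
  ],
)

```text
time: 15.37
eef_pos: [427.8, -364.6, 121.3]
tcp_rot: [0.272, 1.552, -0.271]
contact_force: [0.6, 0.1, 0.9]
gripper_width: 0.656
```

```bash
python3 - <<'E'
from h import *
plan(422,-387,16,70)
im,K=cam('wrist','w11.png'); plan(422,-387,16,70); print(proj(K,(422,-387,48)))
im,K=cam('wrist','w11.png'); print(proj(K,(422,-387,48)))
E
```

```text
spin total 0.2 (theta 70.2->70.0, q7 1.53)
t=15.37 from [ 427.8 -364.6  121.3] tilt 0.1 tool d mm [105.3 -23.1   2.2] norm 108 -> rows>=3 F [0.6 0.1 0.9] w 0.656
spin total 0.2 (theta 70.2->70.0, q7 1.53)
t=15.42 from [ 428.3 -364.9  121.9] tilt 0.1 tool d mm [105.9 -22.9   1.6] norm 108 -> rows>=3 F [-0.4 -0.6  0.5] w 0.649
[228.95690688 199.91513952]
[229.1882174 198.9541258]
```

View pics/w11.png

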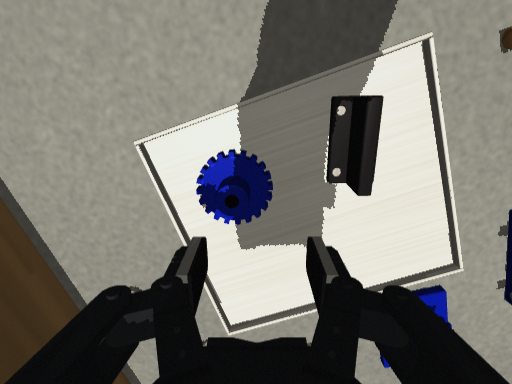

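>>> jog_arm(
  series=[
    [[0,-0.011,0.001,0,65],[0.02,-0.011,0.001,0,65],[0.035,0,0,0,65],[0.03,0,0,0,65],[0.02,0,0,0,65],[0.005,0,0,0,65],[0,0,0,0,65],[0,0,0,0,65]],
  ],
)

```text
time: 16.13
eef_pos: [421.9, -388.0, 11.4]
tcp_rot: [0.272, 1.552, -0.274]
contact_force: [-0.2, -0.3, -0.3]
gripper_width: 0.648
```

```bash
python3 - <<'E'
from h import *
plan(423,-386.5,11,70)
im,K=cam('wrist','w12.png')
E
```

```text
spin total 0.1 (theta 70.1->70.0, q7 1.51)
t=16.13 from [ 421.9 -388.    11.4] tilt 0.1 tool d mm [0.4 1.8 0.5] norm 2 -> rows>=1 F [-0.2 -0.3 -0.3] w 0.648
```

View pics/w12.png

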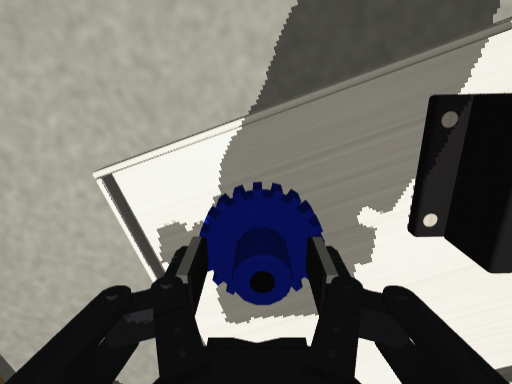

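>>> jog_arm(
  series=[
    [[0,0.001,0,0,40],[0,0,0,0,15],[0,0,0,0,10],[0,0,0,0,10],[0,0,0,0,10],[0,0,0,0,10]],
  ],
  force=50,
)

```text
time: 16.68
eef_pos: [422.4, -386.8, 11.8]
tcp_rot: [0.272, 1.551, -0.274]
contact_force: [-0.9, 0.5, 6.4]
gripper_width: 0.335
```

>>> jog_arm(
  series=[
    [[-0.01,0,0,0,10],[-0.03,0,0,0,10],[-0.04,0,0,0,10],[-0.04,0,0,0,10],[-0.04,0,0,0,10],[-0.02,0,0,0,10],[0,0,0,0,10],[0,0,0,0,10]],
  ],
)

```text
time: 17.35
eef_pos: [421.8, -386.8, 192.2]
tcp_rot: [0.272, 1.551, -0.274]
contact_force: [-1.0, -0.4, -2.2]
gripper_width: 0.333
```

```bash
python3 - <<'E'
from h import *
plan(520,255,190,70)
E
```

```text
spin total 0.1 (theta 70.1->70.0, q7 1.61)
t=17.35 from [ 421.8 -386.8  192.2] tilt 0.2 tool d mm [   2.2  636.7 -127.2] norm 649 -> rows>=16 F [-1.  -0.4 -2.2] w 0.333
```

>>> jog_arm(
  series=[
    [[0,0.036,-0.006,0,10],[0,0.04,-0.007,0,10],[0,0.04,-0.007,0,10],[0,0.04,-0.007,0,10],[0,0.04,-0.007,0,10],[0,0.04,-0.007,0,10],[0,0.04,-0.007,0,10],[0,0.04,-0.007,0,10],[0,0.04,-0.007,0,10],[0,0.04,-0.007,0,10]],
  ],
)

```text
time: 18.18
eef_pos: [490.1, 11.2, 189.0]
tcp_rot: [0.272, 1.557, -0.274]
contact_force: [0.3, -0.1, -0.6]
gripper_width: 0.33
```

>>> jog_arm(
  series=[
    [[0,0.04,-0.007,0,10],[0,0.04,-0.007,0,10],[0,0.04,-0.007,0,10],[0,0.04,-0.007,0,10],[0,0.04,-0.007,0,10],[0,0.03,-0.006,0,10],[0,0,0,0,10],[0,0,0,0,10],[0,0,0,0,10]],
  ],
)

```text
time: 18.93
eef_pos: [530.3, 238.2, 188.9]
tcp_rot: [0.271, 1.556, -0.276]
contact_force: [0.5, -0.6, -1.6]
gripper_width: 0.336
```

```bash
python3 - <<'E'
from h import *
plan(500,250,14,70)
cam('wrist','w13.png')
E
```

```text
spin total 0.1 (theta 70.1->70.0, q7 0.54)
t=18.93 from [530.3 238.2 188.9] tilt 0.2 tool d mm [174.9   0.7 -32.5] norm 178 -> rows>=5 F [ 0.5 -0.6 -1.6] w 0.336
```

View pics/w13.png

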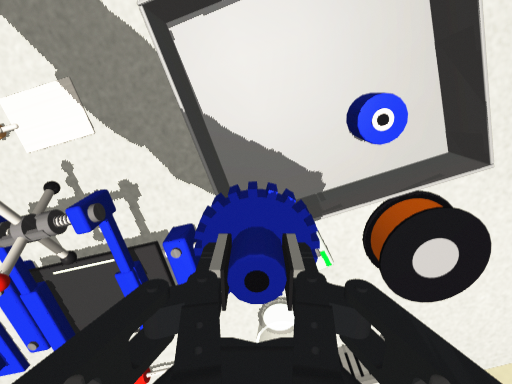

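>>> jog_arm(
  series=[
    [[0,0,-0.017,0,10],[0.02,0,-0.016,0,10],[0.035,0,0,0,10],[0.04,0,0,0,10],[0.035,0,0,0,10],[0.025,0,0,0,10],[0.015,0,0,0,10],[0.005,0,0,0,10],[0,0,0,0,10]],
  ],
)

```text
time: 19.73
eef_pos: [499.7, 248.8, 14.1]
tcp_rot: [0.272, 1.555, -0.277]
contact_force: [-0.7, 0.0, -0.5]
gripper_width: 0.334
```

>>> jog_arm(
  series=[
    [[0,0,0,0,50],[0,0,0,0,60],[0,0,0,0,60],[-0.03,0,0,0,60],[-0.04,0,0,0,60],[-0.04,0,0,0,60],[-0.04,0,0,0,60],[-0.03,0,0,0,60],[0,0,0,0,60]],
  ],
)

```text
time: 20.48
eef_pos: [504.2, 253.2, 202.8]
tcp_rot: [0.28, 1.543, -0.266]
contact_force: [0.3, 1.0, -0.7]
gripper_width: 0.602
```

```bash
python3 - <<'E'
from h import *
im,K=cam('top','t6.png')
b=cv2.imread('pics/t6.png')
plan(415.5,-267,190,72.2)
cv2.imwrite('pics/t6c.png',np.hstack([cv2.resize(b[180:290,290:410],None,fx=3,fy=3),cv2.resize(b[180:290,50:170],None,fx=3,fy=3)]))
E
```

```text
spin total -2.2 (theta 70.0->72.2, q7 0.49)
t=20.53 from [502.8 252.2 199.8] tilt 0.6 tool d mm [   9.8 -521.1   75.6] norm 527 -> rows>=13 F [0.2 0.5 0.1] w 0.602
```

View pics/t6c.png

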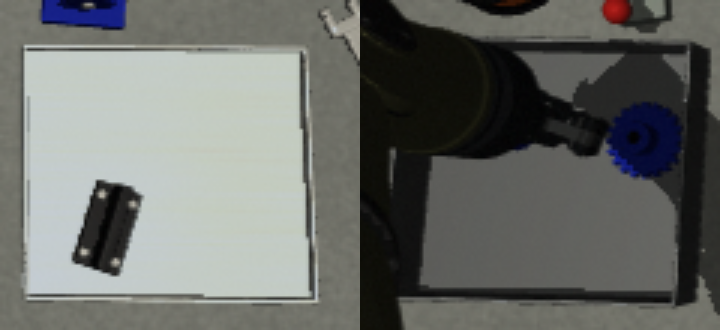

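Gear delivered; the rib bracket has not moved. Going for it.

>>> jog_arm(
  series=[
    [[0,0,0,-2.2,60],[0,-0.036,0.005,0,60],[0,-0.04,0.006,0,60],[0,-0.04,0.006,0,60],[0,-0.04,0.006,0,60],[0,-0.04,0.006,0,60],[0,-0.04,0.006,0,60],[0,-0.04,0.006,0,60],[0,-0.04,0.006,0,60],[0,-0.04,0.006,0,60]],
  ],
)

```text
time: 21.37
eef_pos: [441.0, -106.1, 194.8]
tcp_rot: [0.243, 1.558, -0.243]
contact_force: [0.6, -0.3, -0.1]
gripper_width: 0.6
```

>>> jog_arm(
  series=[
    [[0,-0.04,0.006,0,60],[0,-0.04,0.006,0,60],[0,-0.04,0.006,0,60],[0.02,-0.03,0.005,0,60],[0.03,-0.01,0.002,0,60],[0.03,0,0,0,60],[0,0,0,0,60],[0,0,0,0,60],[0,0,0,0,60]],
  ],
)

```text
time: 22.12
eef_pos: [418.1, -263.6, 116.0]
tcp_rot: [0.242, 1.557, -0.241]
contact_force: [-0.7, -0.3, 0.4]
gripper_width: 0.597
```

```bash
python3 - <<'E'
from h import *
plan(415.5,-267,12,72.2)
im,K=cam('wrist','w14.png')
print([proj(K,p).round(0) for p in [(447.3,-261.5,14),(437.3,-290.2,14),(394.1,-244.4,14),(384.3,-273,14)]])
E
```

```text
spin total 0.2 (theta 72.4->72.2, q7 1.35)
t=22.12 from [ 418.1 -263.6  116. ] tilt 0.0 tool d mm [104.   -4.1  -1.4] norm 104 -> rows>=3 F [-0.7 -0.3  0.4] w 0.597
[array([268., 214.]), array([236., 213.]), array([269., 157.]), array([235., 156.])]
```

View pics/w14.png

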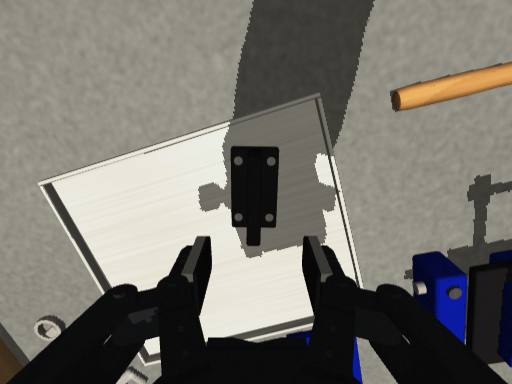

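>>> jog_arm(
  series=[
    [[0.02,-0.001,0,0,60],[0.03,0,0,0,60],[0.03,0,0,0,60],[0.02,0,0,0,60],[0.004,0,0,0,60],[0,0,0,0,60],[0,0,0,0,30],[0,0,0,0,0],[0,0,0,0,0],[0,0,0,0,0]],
  ],
)

```text
time: 23.0
eef_pos: [418.1, -265.8, 12.7]
tcp_rot: [0.242, 1.554, -0.244]
contact_force: [0.3, -0.6, 8.1]
gripper_width: 0.131
```

>>> jog_arm(
  series=[
    [[0,0,0,0,0],[0,0,0,0,0]],
  ],
)

```text
time: 23.17
eef_pos: [418.1, -265.8, 12.7]
tcp_rot: [0.242, 1.554, -0.244]
contact_force: [-0.6, 0.1, 7.9]
gripper_width: 0.135
```

>>> jog_arm(
  series=[
    [[-0.01,0,0,0,0],[-0.03,0,0,0,0],[-0.04,0,0,0,0],[-0.04,0,0,0,0],[-0.04,0,0,0,0],[-0.02,0,0,0,0],[0,0,0,0,0],[0,0,0,0,0]],
  ],
)

```text
time: 23.83
eef_pos: [417.4, -265.8, 192.9]
tcp_rot: [0.242, 1.554, -0.244]
contact_force: [-0.5, -0.0, -1.2]
gripper_width: 0.135
```

```bash
python3 - <<'E'
from h import *
plan(410,345,190,72.2)
cam('wrist','w15.png')
E
```

```text
spin total 0.0 (theta 72.2->72.2, q7 1.41)
t=23.83 from [ 417.4 -265.8  192.9] tilt 0.2 tool d mm [   2.9  579.3 -193.7] norm 611 -> rows>=15 F [-0.5 -0.  -1.2] w 0.135
```

View pics/w15.png

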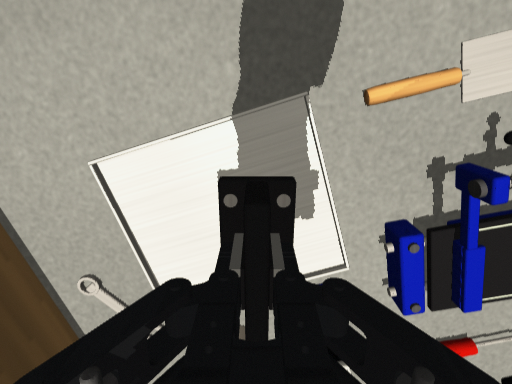

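>>> jog_arm(
  series=[
    [[0,0.038,-0.006,0,0],[0,0.038,-0.006,0,0],[0,0.038,-0.006,0,0],[0,0.038,-0.006,0,0],[0,0.038,-0.006,0,0],[0,0.038,-0.006,0,0],[0,0.038,-0.006,0,0],[0,0.038,-0.006,0,0],[0,0.034,-0.018,0,0],[0,0.034,-0.018,0,0]],
  ],
)

```text
time: 24.72
eef_pos: [449.3, 116.2, 189.6]
tcp_rot: [0.242, 1.56, -0.244]
contact_force: [0.9, 1.2, -0.6]
gripper_width: 0.135
```

>>> jog_arm(
  series=[
    [[0,0.034,-0.018,0,0],[0,0.034,-0.018,0,0],[0,0.034,-0.018,0,0],[0,0.034,-0.018,0,0],[0,0.034,-0.018,0,0],[0,0.034,-0.018,0,0],[0,0,0,0,0],[0,0,0,0,0],[0,0,0,0,0]],
  ],
)

```text
time: 25.47
eef_pos: [408.9, 340.4, 189.6]
tcp_rot: [0.239, 1.559, -0.246]
contact_force: [-0.1, -0.4, -0.9]
gripper_width: 0.133
```

```bash
python3 - <<'E'
from h import *
plan(410,340,16,72.2)
cam('wrist','w16.png')
E
```

```text
spin total 0.1 (theta 72.3->72.2, q7 0.28)
t=25.47 from [408.9 340.4 189.6] tilt 0.3 tool d mm [173.6  -0.    1.2] norm 174 -> rows>=5 F [-0.1 -0.4 -0.9] w 0.133
```

View pics/w16.png

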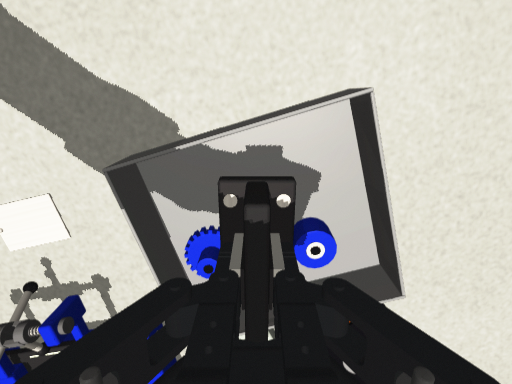

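>>> jog_arm(
  series=[
    [[0.02,0,0,0,0],[0.035,0,0,0,0],[0.04,0,0,0,0],[0.035,0,0,0,0],[0.025,0,0,0,0],[0.015,0,0,0,0],[0.003,0,0,0,0],[0,0,0,0,0],[0,0,0,0,0]],
  ],
)

```text
time: 26.27
eef_pos: [410.5, 341.1, 18.9]
tcp_rot: [0.244, 1.556, -0.244]
contact_force: [0.6, -0.2, -0.1]
gripper_width: 0.134
```

>>> jog_arm(
  series=[
    [[0,0,0,0,30],[0,0,0,0,40],[0,0,0,0,40],[-0.03,0,0,0,40],[-0.04,0,0,0,40],[-0.04,0,0,0,40],[-0.04,0,0,0,60],[-0.03,0,0,0,80],[0,0,0,0,90]],
  ],
)

```text
time: 27.02
eef_pos: [412.7, 344.7, 205.0]
tcp_rot: [0.251, 1.549, -0.235]
contact_force: [0.7, 0.1, -0.4]
gripper_width: 0.812
```

```bash
python3 - <<'E'
from h import *
im,K=cam('top','t7.png')
plan(655,-253,250,85.4)
E
```

```text
spin total -13.2 (theta 72.2->85.4, q7 0.28)
t=27.07 from [411.6 343.5 202.2] tilt 0.5 tool d mm [ -47.8 -575.1  290.5] norm 646 -> rows>=16 F [-0.1 -0.  -0.3] w 0.887
```

View pics/t7.png

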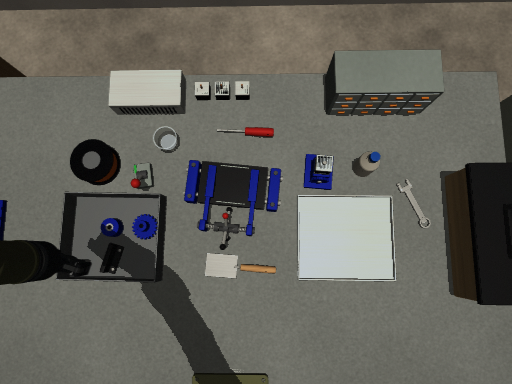

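>>> jog_arm(
  series=[
    [[0,0,0,-6.6,90],[0,0,0,-6.6,90],[-0.003,-0.033,0.017,0,90],[-0.003,-0.036,0.018,0,90],[-0.003,-0.036,0.018,0,90],[-0.003,-0.036,0.018,0,90],[0,-0.036,0.018,0,90],[0,-0.036,0.018,0,90],[0,-0.036,0.018,0,90],[0,-0.036,0.018,0,90]],
  ],
)

```text
time: 27.9
eef_pos: [529.3, 44.2, 209.3]
tcp_rot: [0.062, 1.572, -0.062]
contact_force: [0.8, 1.5, -0.1]
gripper_width: 0.899
```

>>> jog_arm(
  series=[
    [[0,-0.036,0.018,0,90],[0,-0.036,0.018,0,90],[0,-0.036,0.018,0,90],[0,-0.036,0.018,0,90],[0,-0.036,0.018,0,90],[0,-0.036,0.018,0,90],[0,-0.036,0.018,0,90],[0,0,0,0,90],[0,0,0,0,90],[0,0,0,0,90]],
  ],
)

```text
time: 28.73
eef_pos: [634.6, -213.8, 208.8]
tcp_rot: [0.063, 1.572, -0.061]
contact_force: [0.4, 0.3, -0.1]
gripper_width: 0.902
```

```bash
python3 - <<'E'
from h import *
plan(658,-252,130,85.4)
im,K=cam('wrist','w17.png'); plan(658,-252,130,85.4)
print('motor top',[proj(K,p).round(0) for p in [(681,-234.1,110),(679,-277,110),(637,-272,110),(637,-228.5,110)]])
E
```

```text
spin total 0.1 (theta 85.5->85.4, q7 1.50)
t=28.73 from [ 634.6 -213.8  208.8] tilt 0.2 tool d mm [ 78.8 -36.2  26.4] norm 91 -> rows>=3 F [ 0.4  0.3 -0.1] w 0.902
spin total 0.2 (theta 85.6->85.4, q7 1.50)
t=28.78 from [ 634.8 -212.7  209.3] tilt 0.2 tool d mm [ 79.3 -37.3  26.3] norm 91 -> rows>=3 F [-0.4  0.7 -0.7] w 0.896
motor top [array([240., 235.]), array([196., 236.]), array([194., 195.]), array([241., 192.])]
```

View pics/w17.png

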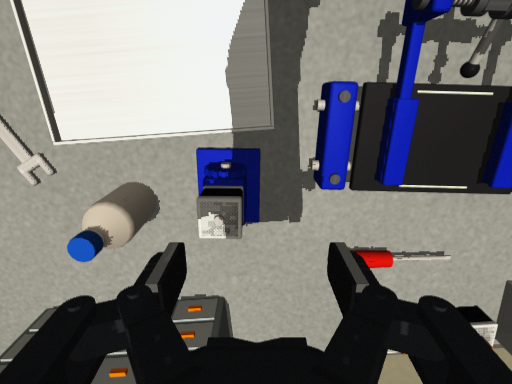

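```bash
python3 - <<'E'
from h import *
im,K=cam('wrist','w17b.png')
g=cv2.imread('pics/w17b.png')
cv2.imwrite('pics/w17c.png',cv2.resize(g[135:255,180:280],None,fx=5,fy=5,interpolation=cv2.INTER_CUBIC))
print(ray(K,220.5,217.5,110)); print('foot',[ray(K,u,v,12) for u,v in [(197,149),(260,149),(260,222)]])
plan(658,-252,130,85.4)
E
```

```text
[ 661.8015125  -249.39284596  110.        ]
foot [array([ 610.88421782, -284.16049465,   12.        ]), array([ 616.97735585, -206.6969039 ,   12.        ]), array([ 715.60980737, -214.02343534,   12.        ])]
spin total 0.2 (theta 85.6->85.4, q7 1.50)
t=28.83 from [ 635.  -212.4  209.7] tilt 0.1 tool d mm [ 79.7 -37.6  26.1] norm 92 -> rows>=3 F [ 0.   0.7 -0.2] w 0.895
```

View pics/w17c.png

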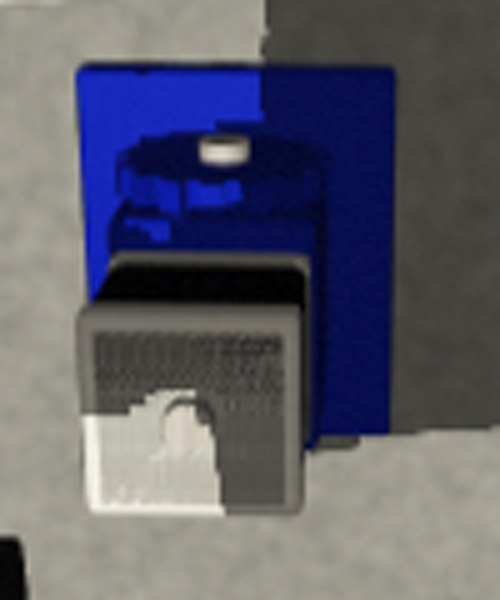

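>>> jog_arm(
  series=[
    [[0,-0.018,0.014,0,90],[0.01,-0.018,0.014,0,90],[0.03,0,0,0,90],[0.03,0,0,0,90],[0.01,0,0,0,90],[0,0,0,0,90],[0,0,0,0,90]],
  ],
)

```text
time: 29.42
eef_pos: [660.9, -251.4, 130.8]
tcp_rot: [0.061, 1.57, -0.06]
contact_force: [0.1, -0.1, 0.6]
gripper_width: 0.902
```

```bash
python3 - <<'E'
from h import *
plan(660,-250.5,60,85.6)
im,K=cam('wrist','w18.png'); plan(660,-250.5,60,85.6); print(proj(K,(660,-250.5,110)))
E
```

```text
spin total -0.0 (theta 85.6->85.6, q7 1.53)
t=29.42 from [ 660.9 -251.4  130.8] tilt 0.0 tool d mm [70.8  0.9 -1. ] norm 71 -> rows>=2 F [ 0.1 -0.1  0.6] w 0.902
spin total -0.1 (theta 85.5->85.6, q7 1.53)
t=29.47 from [ 661.8 -251.9  132. ] tilt 0.1 tool d mm [72.   1.2 -1.9] norm 72 -> rows>=2 F [ 0.3 -0.2 -0. ] w 0.902
[257.87499242 223.90476921]
```

View pics/w18.png

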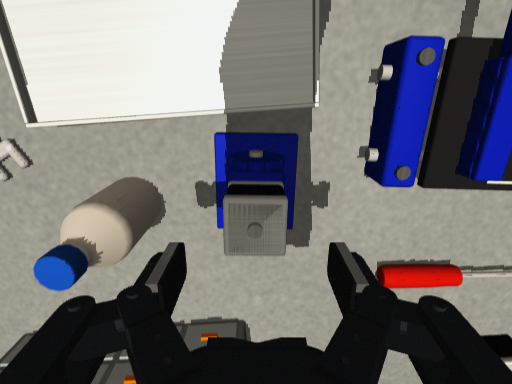

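>>> jog_arm(
  series=[
    [[0.02,0,0,0,90],[0.03,0,0,0,90],[0.018,0,0,0,90],[0.004,0,0,0,90],[0,0,0,0,90],[0,0,0,0,70],[0,0,0,0,40],[0,0,0,0,20],[0,0,0,0,20],[0,0,0,0,20]],
  ],
  force=90,
)

```text
time: 30.3
eef_pos: [662.4, -252.9, 60.6]
tcp_rot: [0.062, 1.566, -0.063]
contact_force: [-1.0, 1.8, 7.3]
gripper_width: 0.484
```

>>> jog_arm(
  series=[
    [[0,0,0,0,20],[0,0,0,0,20]],
  ],
)

```text
time: 30.47
eef_pos: [662.4, -252.8, 60.6]
tcp_rot: [0.062, 1.566, -0.063]
contact_force: [-0.1, 1.3, 6.4]
gripper_width: 0.48
```

>>> jog_arm(
  series=[
    [[-0.005,0,0,0,20],[-0.015,0,0,0,20],[-0.03,0,0,0,20],[-0.03,0,0,0,20],[-0.03,0,0,0,20],[-0.03,0,0,0,20],[-0.02,0,0,0,20],[0,0,0,0,20],[0,0,0,0,20],[0,0,0,0,20]],
  ],
)

```text
time: 31.3
eef_pos: [659.0, -252.7, 216.5]
tcp_rot: [0.062, 1.574, -0.062]
contact_force: [-1.2, -0.4, -3.8]
gripper_width: 0.488
```

```bash
python3 - <<'E'
from h import *
plan(614,-5,230,83.8)
im,K=cam('wrist','w19.png'); cam('scene','s5.png')
print(ray(K,0,0,0)[:1])
E
```

```text
spin total 1.7 (theta 85.5->83.8, q7 1.56)
t=31.30 from [ 659.  -252.7  216.5] tilt 0.2 tool d mm [-13.5 241.4 -71.5] norm 252 -> rows>=7 F [-1.2 -0.4 -3.8] w 0.488
[454.76332984]
```

View pics/w19.png

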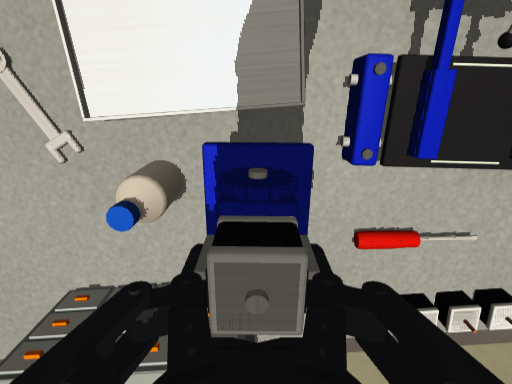

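View pics/s5.png

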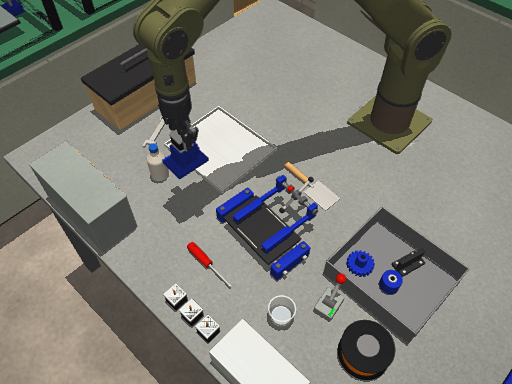

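```bash
python3 - <<'E'
from h import *
im,K=cam('wrist','w20.png'); s=st(); p=s['eef_pos']; M=R.from_rotvec(s['tcp_rot']).as_matrix()
g=cv2.cvtColor(cv2.imread('pics/w20.png'),cv2.COLOR_BGR2HSV)
m=cv2.inRange(g[130:240,190:330],(105,120,40),(130,255,255)); ys,xs=np.nonzero(m); print(xs.min()+190,xs.max()+190,ys.min()+130)
row=lambda r:[np.nonzero(m[r-130])[0][[0,-1]]+190]
for r in (146,160,180): print(r,row(r))
for u,v in [(203,143),(313.5,143)]:
    q=ray(K,u,v,p[2]-60.6+12); print(q,M.T@(q-p))
E
```

```text
202 313 143
146 [array([202, 312])]
160 [array([203, 312])]
180 [array([204, 311])]
[ 605.93585914 -285.85800366  167.24694398] [ 48.78421766 -37.43849493 -50.24785113]
[ 612.12057361 -208.78684311  167.24694398] [ 48.84680423  39.88033233 -50.15029437]
```

>>> jog_arm(
  series=[
    [[0,0,0,2,20],[0,0.03,-0.009,0,20],[0,0.035,-0.0105,0,20],[0,0.035,-0.0105,0,20],[0,0.035,-0.0105,0,20],[0,0.035,-0.0105,0,20],[0,0.035,-0.0105,0,20],[0,0.035,-0.0105,0,20],[0,0,0,0,20],[0,0,0,0,20]],
  ],
)

```text
time: 32.28
eef_pos: [615.4, -1.8, 217.5]
tcp_rot: [0.086, 1.571, -0.082]
contact_force: [0.2, -0.7, -2.1]
gripper_width: 0.479
```

>>> jog_arm(
  series=[
    [[0,0,0,0,20],[0,0,0,0,20]],
  ],
)

```text
time: 32.45
eef_pos: [616.2, -8.2, 217.5]
tcp_rot: [0.09, 1.57, -0.093]
contact_force: [-1.1, -1.3, -4.2]
gripper_width: 0.482
```

```bash
python3 - <<'E'
from h import *
im,K=cam('wrist','w21.png'); plan(614,-5,130,83.5)
im,K=cam('top','t8.png')
cv2.imwrite('pics/t8c.png',cv2.resize(im[130:250,160:300,::-1],None,fx=5,fy=5,interpolation=cv2.INTER_CUBIC))
E
```

```text
spin total -0.2 (theta 83.3->83.5, q7 1.14)
t=32.50 from [616.3  -8.3 217.6] tilt 0.1 tool d mm [87.6  3.1 -2.7] norm 88 -> rows>=3 F [ 1.4 -0.6 -3.8] w 0.48
```

View pics/w21.png

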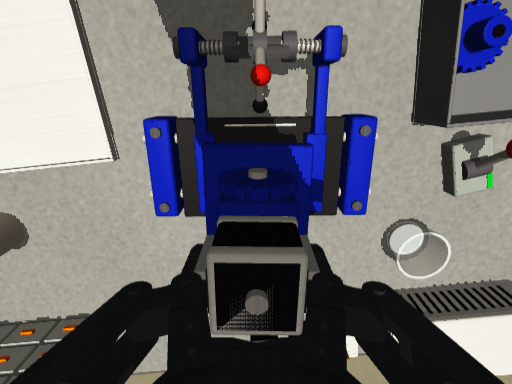

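View pics/t8c.png

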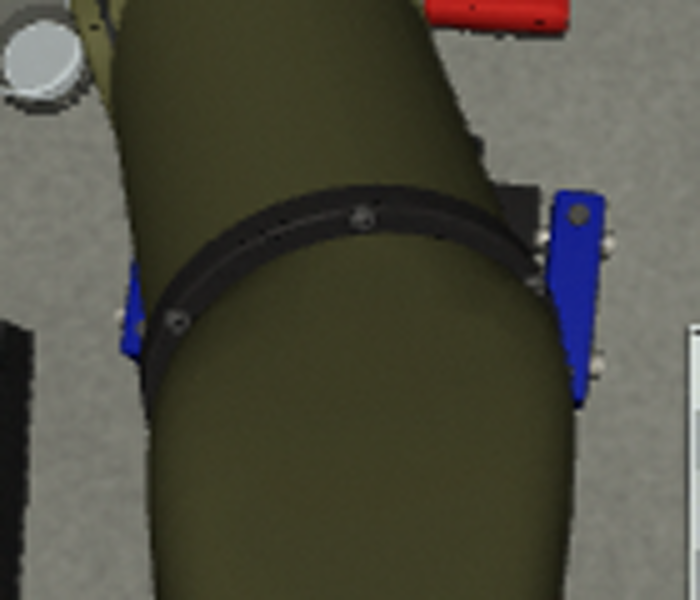

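```bash
python3 - <<'E'
from h import *
im,K=cam('wrist'); s=st(); p=s['eef_pos']; M=R.from_rotvec(s['tcp_rot']).as_matrix()
P=[ray(K,u,v,46) for u,v in [(155,132),(163,208),(365,130),(357,208)]]
T=[M.T@(q-p) for q in P]
for a,b in zip(P,T): print(a.round(1),b.round(1))
c=np.mean(P,0);print('centre',c,'tool',M.T@(c-p))
for u,v in [(225,125),(295,125)]: q=ray(K,u,v,45); print('line',q.round(1),(M.T@(q-p)).round(1))
print(p)
E
```

```text
[ 561.3 -116.4   46. ] [ 171.9 -114.1  -42. ]
[ 652.6 -128.1   46. ] [ 171.9 -115.1   50. ]
[586.7 117.3  46. ] [171.8 121.  -43.9]
[680.5 108.   46. ] [171.7 122.7  50.3]
centre [620.26637702  -4.77977331  46.        ] tool [171.82030668   3.60337781   3.60104269]
line [563.  -37.4  45. ] [172.9 -35.5 -49.5]
line [572.2  40.1  45. ] [172.8  42.6 -49.4]
[616.35737074  -7.84539265 217.82401251]
```

>>> jog_arm(
  series=[
    [[0,0.0024,0.003,0,20],[0.02,0,0,0,20],[0.025,0,0,0,20],[0.02,0,0,0,20],[0,0,0,0,20],[0,0,0,0,20],[0,0,0,0,20]],
  ],
)

```text
time: 33.18
eef_pos: [620.8, -4.0, 154.4]
tcp_rot: [0.09, 1.567, -0.089]
contact_force: [-0.4, -0.0, -3.1]
gripper_width: 0.478
```

```bash
python3 - <<'E'
from h import *
im,K=cam('wrist','w22.png'); plan(619,-5,108,83.5)
cam('scene','s6.png')
a=cv2.imread('pics/w22.png');b=cv2.imread('pics/s6.png')
cv2.imwrite('pics/w22c.png',cv2.resize(a[30:260,140:370],None,fx=2.6,fy=2.6,interpolation=cv2.INTER_CUBIC))
cv2.imwrite('pics/s6c.png',cv2.resize(b[120:290,180:350],None,fx=3.5,fy=3.5,interpolation=cv2.INTER_CUBIC))
E
```

```text
spin total -0.1 (theta 83.4->83.5, q7 1.10)
t=33.23 from [621.1  -3.9 154.8] tilt 0.2 tool d mm [46.8 -1.3 -1.9] norm 47 -> rows>=2 F [-0.1 -0.1 -2.7] w 0.483
```

View pics/w22c.png

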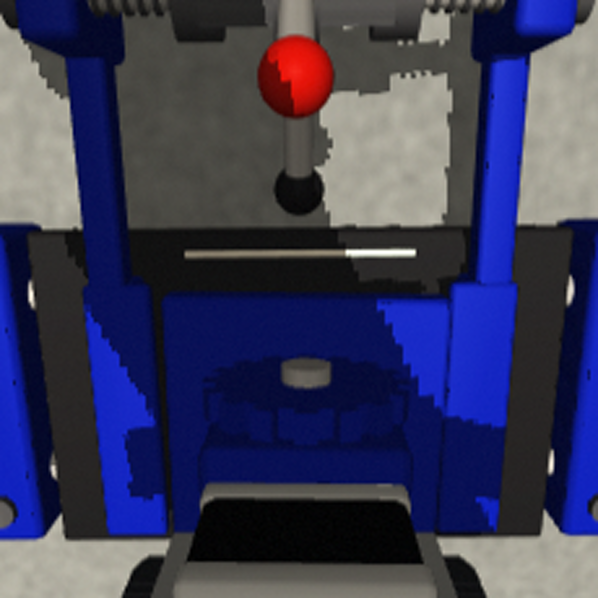

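View pics/s6c.png

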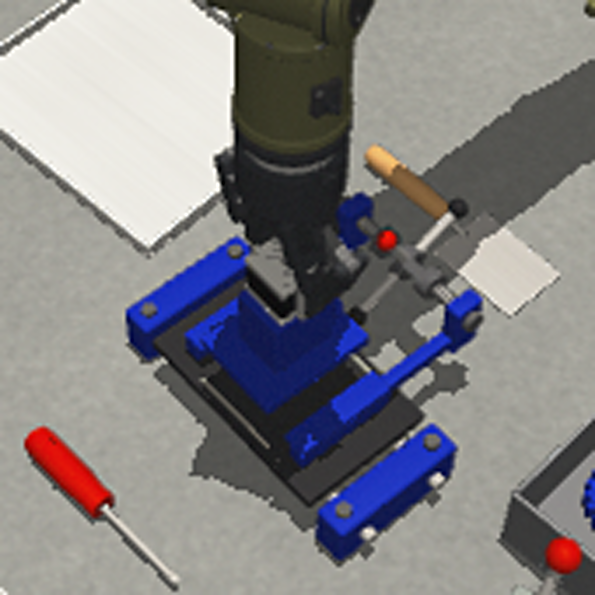

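```bash
python3 - <<'E'
from h import *
im,K=cam('wrist','w23.png'); s=st(); p=s['eef_pos']; M=R.from_rotvec(s['tcp_rot']).as_matrix(); print(p)
f=lambda u,v,z: (M.T@(ray(K,u,v,z)-p)).round(1)
c=lambda u,v,z: f(140+u/2.6,30+v/2.6,z)
print('foot',c(163,295,p[2]-48.6),c(449,295,p[2]-48.6)); print('line',c(185,254,45),c(416,253,45)); print('jaw tops z69',c(155,290,69),c(452,286,69))
print('jaw outer',c(85,287,69),c(515,284,69))
E
```

```text
[620.80879342  -4.00157515 154.82285455]
foot [ 48.4 -37.5 -49.5] [ 48.5  39.4 -49.4]
line [109.6 -40.7 -53.4] [109.7  39.3 -53.6]
jaw tops z69 [ 85.7 -47.1 -44.8] [ 85.7  47.6 -46. ]
jaw outer [ 85.6 -69.3 -45.8] [ 85.7  67.6 -46.6]
```

>>> jog_arm(
  series=[
    [[0.005,-0.0008,-0.002,0,20],[0.015,0,0,0,20],[0.012,0,0,0,20],[0.008,0,0,0,20],[0.004,0,0,0,20],[0.002,0,0,0,20],[0,0,0,0,20],[0,0,0,0,20],[0,0,0,0,20]],
  ],
)

```text
time: 34.08
eef_pos: [618.0, -4.6, 107.8]
tcp_rot: [0.09, 1.568, -0.089]
contact_force: [-0.3, -1.0, -3.1]
gripper_width: 0.482
```

```bash
python3 - <<'E'
from h import *
im,K=cam('wrist','w24.png'); plan(619,-5,105.6,83.5)
a=cv2.imread('pics/w24.png')
cv2.imwrite('pics/w24c.png',cv2.resize(a[30:260,140:370],None,fx=2.6,fy=2.6,interpolation=cv2.INTER_CUBIC))
E
```

```text
spin total -0.0 (theta 83.5->83.5, q7 1.08)
t=34.13 from [618.   -4.6 107.8] tilt 0.1 tool d mm [ 2.2 -0.3  1. ] norm 2 -> rows>=1 F [ 0.9 -0.7 -2.7] w 0.483
```

View pics/w24c.png

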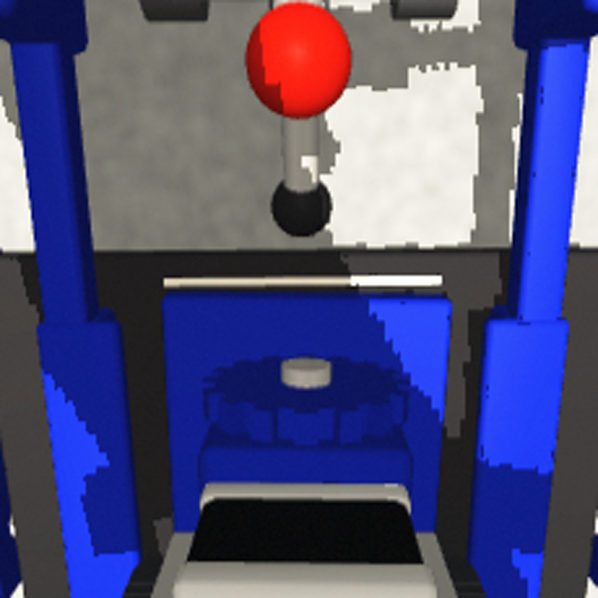

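>>> jog_arm(
  series=[
    [[0.002,-0.001,0,0,20],[0.002,0,0,0,20],[0,0,0,0,20],[0,0,0,0,20],[0,0,0,0,20]],
  ],
)

```text
time: 34.55
eef_pos: [618.0, -5.3, 105.6]
tcp_rot: [0.089, 1.567, -0.089]
contact_force: [-4.5, 0.6, 11.5]
gripper_width: 0.481
```

>>> jog_arm(
  series=[
    [[0,0,0,0,55],[0,0,0,0,70],[0,0,0,0,80],[0,0,0,0,80],[-0.02,0,0,0,80],[-0.03,0,0,0,80],[-0.03,0,0,0,80],[-0.03,0,0,0,80],[0,0,0,0,80],[0,0,0,0,80]],
  ],
)

```text
time: 35.38
eef_pos: [618.7, -5.6, 215.0]
tcp_rot: [0.09, 1.565, -0.089]
contact_force: [0.4, -0.4, -0.6]
gripper_width: 0.8
```

```bash
python3 - <<'E'
from h import *
im,K=cam('wrist','w25.png'); plan(493,8,200,83.5)
a=cv2.imread('pics/w25.png')
cv2.imwrite('pics/w25c.png',cv2.resize(a[20:260,100:400],None,fx=2.4,fy=2.4,interpolation=cv2.INTER_CUBIC))
s=st();print(s['eef_pos'],s['tcp_rot'])
E
```

```text
spin total -0.0 (theta 83.5->83.5, q7 1.14)
t=35.43 from [617.4  -5.9 213.3] tilt 0.0 tool d mm [  13.3   -0.3 -125.1] norm 126 -> rows>=4 F [-0.  -0.6 -0.1] w 0.797
[617.37438321  -5.87697308 213.29661639] [ 0.0895929   1.56847563 -0.0897016 ]
```

View pics/w25c.png

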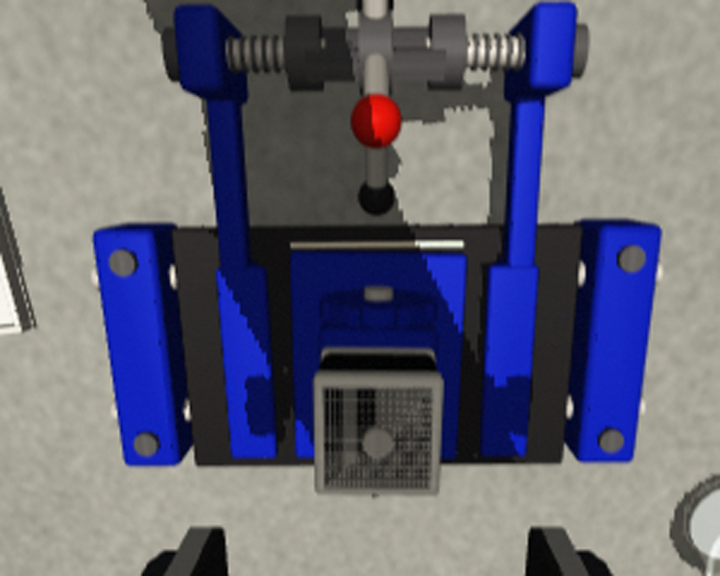

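```bash
python3 - <<'E'
from h import *
im,K=cam('wrist','w26.png'); s=st(); p=s['eef_pos']; M=R.from_rotvec(s['tcp_rot']).as_matrix(); print(p)
c=lambda u,v,z: ((M.T@(ray(K,100+u/2.4,20+v/2.4,z)-p)).round(1), ray(K,100+u/2.4,20+v/2.4,z).round(1))
print('screwL',c(250,53,85),'screwR',c(495,49,85)); print('hub front/back edges',c(374,30,90),c(374,62,90))
print('deckline',c(290,244,45),c(463,244,45))
print('lug tops z100',c(212,10,100),c(545,6,100))
o=c(375,51,85)[0]
for ph in range(0,70,10):
    z=85+58*np.cos(np.radians(ph)); q=c(376,120,z)[0]; print(ph,q, 58*np.sin(np.radians(ph))+o[2])
E
```

```text
[616.62981651  -5.97449336 212.26761199]
screwL (array([ 127.5,  -45.7, -124.6]), array([487.5, -37.2,  85. ])) screwR (array([ 127.5,   44.1, -125.8]), array([496.5,  52.1,  85. ]))
hub front/back edges (array([ 122.5,   -0.2, -131.1]), array([486.1,   8.7,  90. ])) (array([ 122.5,   -0.2, -120.8]), array([496.3,   7.5,  90. ]))
deckline (array([167.4, -38.8, -52.4]), array([559.9, -38.6,  45. ])) (array([167.3,  40.2, -52.3]), array([568.9,  39.9,  45. ]))
lug tops z100 (array([ 112.5,  -55.3, -135.4]), array([475.6, -45.6, 100. ])) (array([ 112.5,   58. , -136.5]), array([487.4,  67.1, 100. ]))
0 [ 69.4   0.4 -97.7] -125.2
10 [ 70.3   0.4 -97.8] -115.12840569531804
20 [ 72.9   0.4 -98. ] -105.36283168711122
30 [ 77.2   0.4 -98.3] -96.2
40 [ 83.    0.4 -98.7] -87.91831863818072
50 [ 90.2   0.4 -99.2] -80.76942229909928
60 [ 98.4   0.5 -99.8] -74.97052658050256
```

>>> jog_arm(
  series=[
    [[0,0,-0.03,0,0],[0,0,-0.035,0,0],[0,0,-0.035,0,0],[0,0,-0.035,0,0],[0.02,0,0,0,0],[0.02,0,0,0,0],[0,0,0,0,0],[0,0,0,0,0]],
  ],
  force=60,
)

```text
time: 36.15
eef_pos: [482.0, 9.5, 171.9]
tcp_rot: [0.089, 1.573, -0.09]
contact_force: [-0.2, 0.8, -0.4]
gripper_width: -0.0
```

```bash
python3 - <<'E'
from h import *
plan(482.1,9.3,101,83.5)
im,K=cam('wrist','w27.png'); cam('scene','s7.png')
b=cv2.imread('pics/s7.png')
cv2.imwrite('pics/s7c.png',cv2.resize(b[110:280,200:370],None,fx=3.5,fy=3.5,interpolation=cv2.INTER_CUBIC))
E
```

```text
spin total -0.0 (theta 83.5->83.5, q7 0.99)
t=36.15 from [482.    9.5 171.9] tilt 0.2 tool d mm [70.9 -0.2  0.1] norm 71 -> rows>=2 F [-0.2  0.8 -0.4] w -0.0
```

View pics/w27.png

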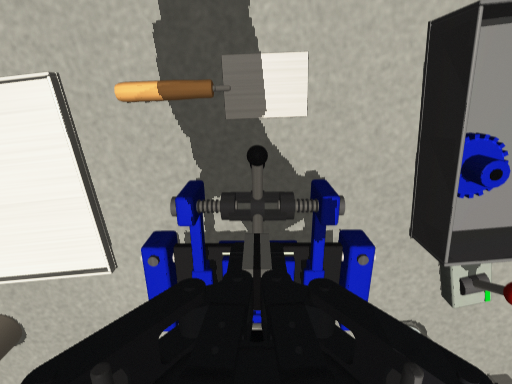

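View pics/s7c.png

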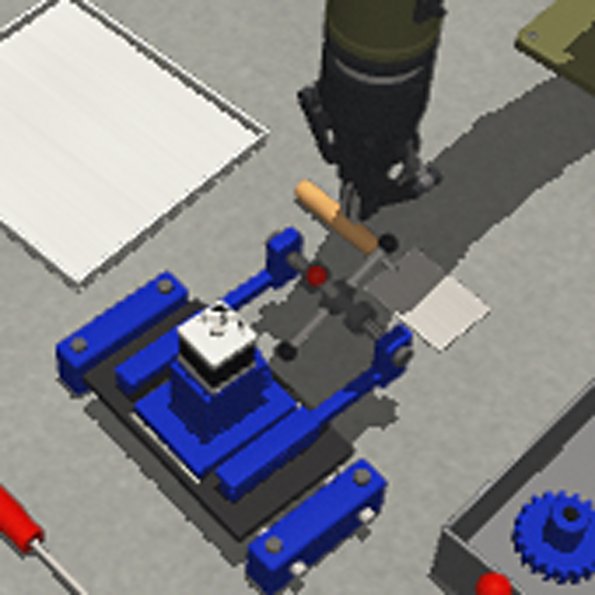

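>>> jog_arm(
  series=[
    [[0.03,0,0,0,0],[0.03,0,0,0,0],[0.01,0,0,0,0],[0,0,0,0,0],[0,0,0.01,0,0],[0,0,0.012,0,0],[0,0,0.012,0,0],[0,0,0.009,0,0],[0,0,0,0,0],[0,0,0,0,0]],
  ],
)

```text
time: 37.08
eef_pos: [527.0, 4.7, 104.3]
tcp_rot: [0.091, 1.567, -0.09]
contact_force: [0.3, 0.8, 0.7]
gripper_width: 0.001
```

```bash
python3 - <<'E'
from h import *
plan(482.1,9.3,101,83.5)
im,K=cam('wrist','w28.png'); cam('scene','s8.png')
b=cv2.imread('pics/s8.png')
cv2.imwrite('pics/s8c.png',cv2.resize(b[110:280,200:370],None,fx=3.5,fy=3.5,interpolation=cv2.INTER_CUBIC))
E
```

```text
spin total -0.1 (theta 83.4->83.5, q7 0.97)
t=37.08 from [527.    4.7 104.3] tilt 0.1 tool d mm [  3.3  -0.5 -45.1] norm 45 -> rows>=2 F [0.3 0.8 0.7] w 0.001
```

View pics/w28.png

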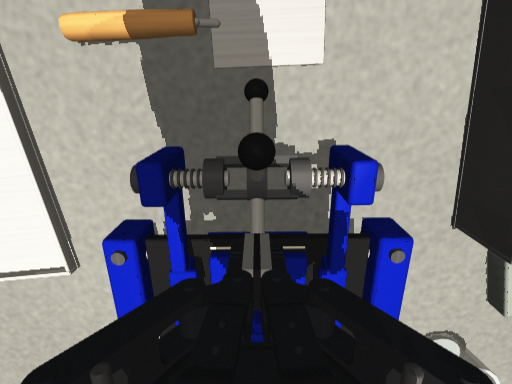

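View pics/s8c.png

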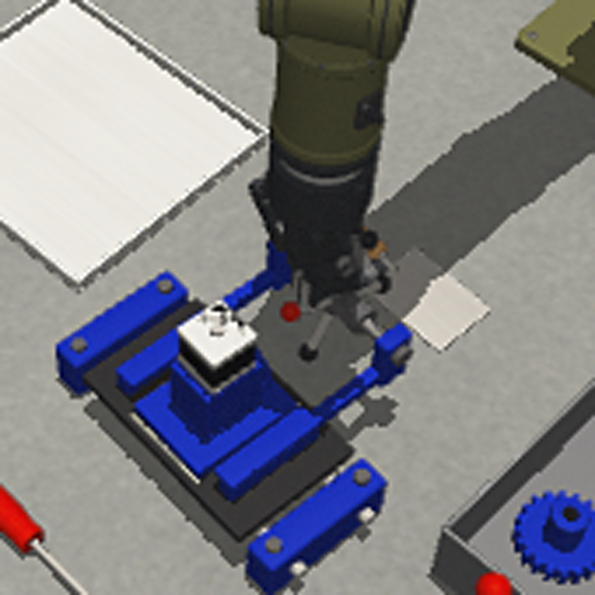

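```bash
cat >> h.py <<'E'
AX=np.array([492,8.1,85.]); XD=np.array([np.cos(np.radians(-6.5)),np.sin(np.radians(-6.5)),0])
def ballang(K,u,v,r=58):
    f,cx,cy,T=K; d=T[:3,:3]@np.array([(u-cx)/f,(v-cy)/f,1]); o=T[:3,3]-AX
    a=np.array([o@XD,o[2]]); b=np.array([d@XD,d[2]])
    s=np.roots([b@b,2*a@b,a@a-r*r]); 
    return [np.degrees(np.arctan2(*(a+t*b))).round(1) for t in s if abs(np.imag(t))<1e-9]
E
python3 - <<'E'
from h import *
im,K=cam('wrist'); p=st()['eef_pos']
print(ray(K,256,178,95),(ray(K,256,178,95)-AX)@XD, 'screw',ray(K,190,178,85))
print(ballang(K,256,150),ballang(K,256,90), 'fingers at',(p-AX)@XD)
E
```

```text
[490.68122418   8.73116368  95.        ] -1.381748293816139 screw [488.92412159 -32.22106784  85.        ]
[np.float64(-175.3), np.float64(-26.5)] [np.float64(-120.3), np.float64(-58.7)] fingers at 34.53228858889504
```

>>> jog_arm(
  series=[
    [[-0.03,0,0,0,0],[-0.02,0,0,0,0],[0,0,0,0,0],[0,0,-0.03,0,0],[0,0,-0.036,0,0],[0,0,-0.02,0,0],[0,0,0,0,0],[0.025,0,0,0,0],[0.025,0,0,0,0],[0,0,0,0,0]],
  ],
)

```text
time: 38.07
eef_pos: [439.3, 14.7, 100.6]
tcp_rot: [0.088, 1.573, -0.089]
contact_force: [-0.8, -0.8, -0.3]
gripper_width: 0.0
```

>>> jog_arm(
  series=[
    [[0,0,0,0,0],[0.002,0,0.01,0,0],[0,0,0.013,0,0],[0,0,0.013,0,0],[0,0,0.013,0,0],[0,0,0.013,0,0],[0,0,0.013,0,0],[0,0,0.011,0,0],[0,0,0,0,0],[0,0,0,0,0]],
  ],
)

```text
time: 38.9
eef_pos: [526.8, 4.6, 102.3]
tcp_rot: [0.091, 1.567, -0.09]
contact_force: [-0.3, -0.5, 0.7]
gripper_width: -0.001
```

```bash
python3 - <<'E'
from h import *
p=st()['eef_pos'];print(p,'fingers at',(p-AX)@XD,st()['contact_force'])
im,K=cam('wrist','w29.png')
E
```

```text
[526.78351519   4.6408862  102.29966671] fingers at 34.95150453548822 [-0.28647986 -0.45103457  0.71272061]
```

View pics/w29.png

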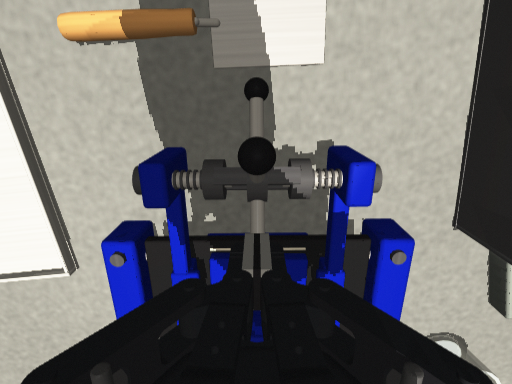

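>>> jog_arm(
  series=[
    [[-0.03,0,0,0,0],[-0.02,0,0,0,0],[0,0,0,0,0],[0,0,-0.03,0,0],[0,0,-0.036,0,0],[0,0,-0.02,0,0],[0,0,0,0,0],[0.025,0,0,0,0],[0.025,0,0,0,0],[0,0,0,0,0]],
  ],
)

```text
time: 39.78
eef_pos: [439.2, 14.7, 98.8]
tcp_rot: [0.088, 1.573, -0.089]
contact_force: [-0.9, 0.3, -0.1]
gripper_width: -0.003
```

>>> jog_arm(
  series=[
    [[0,0,0,0,0],[0.001,0,0.01,0,0],[0,0,0.013,0,0],[0,0,0.013,0,0],[0,0,0.013,0,0],[0,0,0.013,0,0],[0,0,0.013,0,0],[0,0,0.011,0,0],[0,0,0,0,0],[0,0,0,0,0]],
  ],
)

```text
time: 40.62
eef_pos: [526.9, 4.7, 101.4]
tcp_rot: [0.091, 1.567, -0.09]
contact_force: [1.0, -0.9, 0.0]
gripper_width: 0.002
```

```bash
python3 - <<'E'
from h import *
p=st()['eef_pos'];print(p,'fingers at',(p-AX)@XD,st()['contact_force'])
im,K=cam('wrist','w30.png')
E
```

```text
[526.86078554   4.6501906  101.44655037] fingers at 35.02722489069246 [ 1.01543294 -0.94378291  0.03328079]
```

View pics/w30.png

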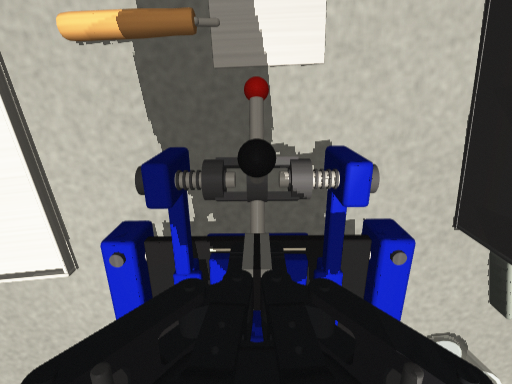

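>>> jog_arm(
  series=[
    [[-0.03,0,0,0,0],[-0.02,0,0,0,0],[0,0,0,0,0],[0,0,-0.03,0,0],[0,0,-0.036,0,0],[0,0,-0.02,0,0],[0,0,0,0,0],[0.025,0,0,0,0],[0.025,0,0,0,0],[0,0,0,0,0]],
  ],
)

```text
time: 41.5
eef_pos: [439.1, 14.7, 97.8]
tcp_rot: [0.088, 1.573, -0.089]
contact_force: [-0.6, 0.1, -0.5]
gripper_width: -0.003
```

>>> jog_arm(
  series=[
    [[0,0,0,0,0],[0,0,0.01,0,0],[0,0,0.013,0,0],[0,0,0.013,0,0],[0,0,0.013,0,0],[0,0,0.013,0,0],[0,0,0.013,0,0],[0,0,0.011,0,0],[0,0,0,0,0],[0,0,0,0,0]],
  ],
)

```text
time: 42.33
eef_pos: [526.8, 4.7, 101.4]
tcp_rot: [0.091, 1.567, -0.09]
contact_force: [1.3, 0.1, 0.5]
gripper_width: 0.002
```

>>> jog_arm(
  series=[
    [[-0.03,0,0,0,0],[-0.02,0,0,0,0],[0,0,0,0,0],[0,0,-0.03,0,0],[0,0,-0.036,0,0],[0,0,-0.02,0,0],[0,0,0,0,0],[0.025,0,0,0,0],[0.025,0,0,0,0],[0,0,0,0,0]],
  ],
)

```text
time: 43.17
eef_pos: [439.2, 14.7, 97.9]
tcp_rot: [0.088, 1.573, -0.089]
contact_force: [-0.4, -0.4, -0.6]
gripper_width: 0.002
```

```bash
python3 - <<'E'
from h import *
p=st()['eef_pos'];print(p,'fingers at',(p-AX)@XD,st()['contact_force'])
im,K=cam('wrist','w31.png'); cam('scene','s9.png')
b=cv2.imread('pics/s9.png')
cv2.imwrite('pics/s9c.png',cv2.resize(b[110:280,200:370],None,fx=3.5,fy=3.5,interpolation=cv2.INTER_CUBIC))
E
```

```text
[439.19844045  14.68320307  97.91473922] fingers at -53.20738324489874 [-0.37561844 -0.41978048 -0.55073008]
```

View pics/w31.png

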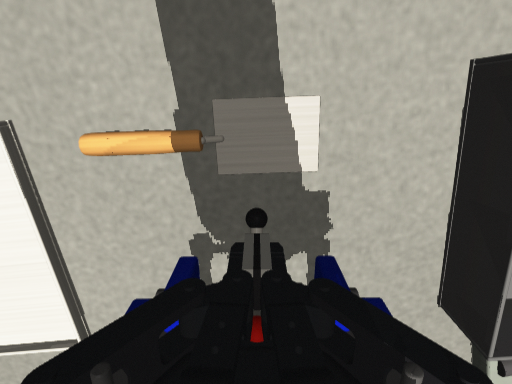

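View pics/s9c.png

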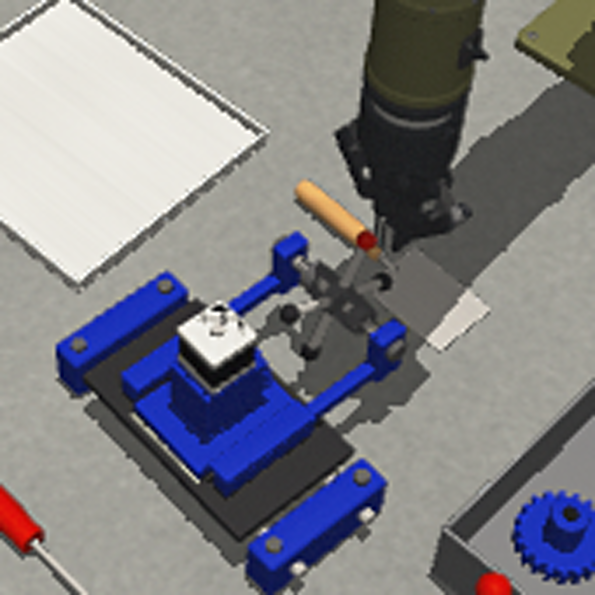

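>>> jog_arm(
  series=[
    [[0,0,0.01,0,0],[0,0,0.013,0,0],[0,0,0.013,0,0],[0,0,0.013,0,0],[0,0,0.013,0,0],[0,0,0.013,0,0],[0,0,0.011,0,0],[0,0,0,0,0],[0,0,0,0,0]],
  ],
)

```text
time: 44.02
eef_pos: [526.9, 4.6, 101.5]
tcp_rot: [0.091, 1.566, -0.09]
contact_force: [-0.3, 0.4, 0.3]
gripper_width: 0.0
```

>>> jog_arm(
  series=[
    [[-0.03,0,0,0,0],[-0.02,0,0,0,0],[0,0,0,0,0],[0,0,-0.03,0,0],[0,0,-0.036,0,0],[0,0,-0.02,0,0],[0,0,0,0,0],[0.025,0,0,0,0],[0.025,0,0,0,0],[0,0,0,0,0]],
  ],
)

```text
time: 44.85
eef_pos: [439.2, 14.7, 97.9]
tcp_rot: [0.088, 1.573, -0.089]
contact_force: [-0.5, -0.4, -0.4]
gripper_width: 0.002
```

>>> jog_arm(
  series=[
    [[0,0,0.01,0,0],[0,0,0.013,0,0],[0,0,0.013,0,0],[0,0,0.013,0,0],[0,0,0.013,0,0],[0,0,0.013,0,0],[0,0,0.011,0,0],[0,0,0,0,0],[0,0,0,0,0]],
  ],
)

```text
time: 45.6
eef_pos: [526.7, 4.7, 101.1]
tcp_rot: [0.091, 1.567, -0.089]
contact_force: [0.0, -0.0, -0.0]
gripper_width: 0.001
```

```bash
python3 - <<'E'
from h import *
p=st()['eef_pos'];print(p,'fingers at',(p-AX)@XD,st()['contact_force'])
im,K=cam('wrist','w32.png'); cam('scene','s10.png')
b=cv2.imread('pics/s10.png')
cv2.imwrite('pics/s10c.png',cv2.resize(b[110:280,200:370],None,fx=3.5,fy=3.5,interpolation=cv2.INTER_CUBIC))
E
```

```text
[526.6743464    4.74904295 101.10887914] fingers at 34.83079380381098 [ 0.03791151 -0.0387244  -0.00919253]
```

View pics/w32.png

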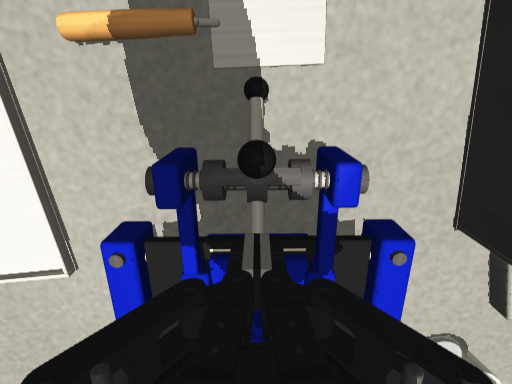

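View pics/s10c.png

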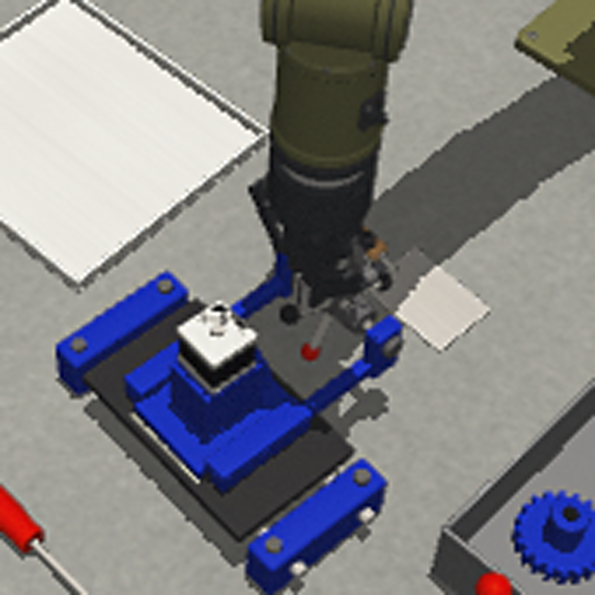

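>>> jog_arm(
  series=[
    [[-0.03,0,0,0,0],[-0.02,0,0,0,0],[0,0,0,0,0],[0,0,-0.03,0,0],[0,0,-0.036,0,0],[0,0,-0.02,0,0],[0,0,0,0,0],[0.025,0,0,0,0],[0.025,0,0,0,0],[0,0,0,0,0]],
  ],
)

```text
time: 46.53
eef_pos: [438.9, 14.6, 97.6]
tcp_rot: [0.088, 1.574, -0.089]
contact_force: [0.0, -0.1, -0.8]
gripper_width: -0.004
```

>>> jog_arm(
  series=[
    [[0,0,0.01,0,0],[0,0,0.012,0,0],[0,0,0.012,0,0],[0,0,0.012,0,0],[0,0,0.01,0,0],[0,0,0.01,0,0]],
  ],
)

```text
time: 47.03
eef_pos: [502.0, 6.5, 100.2]
tcp_rot: [0.088, 1.578, -0.091]
contact_force: [-7.0, 0.2, 1.1]
gripper_width: 0.001
```

>>> jog_arm(
  series=[
    [[0,0,0.01,0,0],[0,0,0.01,0,0],[0,0,0,0,0],[0,0,0,0,0]],
  ],
)

```text
time: 47.37
eef_pos: [526.5, 4.7, 101.0]
tcp_rot: [0.09, 1.568, -0.09]
contact_force: [-0.1, 0.7, 0.1]
gripper_width: 0.003
```

```bash
python3 - <<'E'
from h import *
p=st()['eef_pos'];print(p,'fingers at',(p-AX)@XD,st()['contact_force'])
im,K=cam('wrist','w33.png')
E
```

```text
[526.53560722   4.68994217 100.9522543 ] fingers at 34.69963685449749 [-0.06605702  0.65169163  0.08308214]
```

View pics/w33.png

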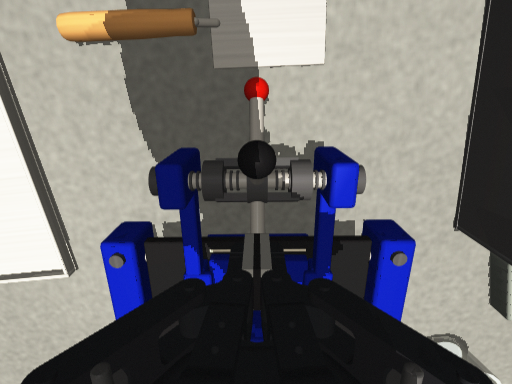

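>>> jog_arm(
  series=[
    [[-0.03,0,0,0,0],[-0.02,0,0,0,0],[0,0,0,0,0],[0,0,-0.03,0,0],[0,0,-0.036,0,0],[0,0,-0.02,0,0],[0,0,0,0,0],[0.025,0,0,0,0],[0.025,0,0,0,0],[0,0,0,0,0]],
  ],
)

```text
time: 48.25
eef_pos: [439.1, 14.7, 97.7]
tcp_rot: [0.088, 1.573, -0.089]
contact_force: [-1.5, 1.2, -0.2]
gripper_width: 0.002
```

>>> jog_arm(
  series=[
    [[0,0,0.01,0,0],[0,0,0.01,0,0],[0,0,0.005,0,0],[0,0,0.004,0,0],[0,0,0,0,0]],
  ],
)

```text
time: 48.67
eef_pos: [470.2, 11.1, 100.8]
tcp_rot: [0.09, 1.568, -0.09]
contact_force: [-0.4, 0.0, -0.4]
gripper_width: 0.002
```

>>> jog_arm(
  series=[
    [[0,0,0.003,0,0],[0,0,0.003,0,0],[0,0,0,0,0]],
  ],
)

```text
time: 48.92
eef_pos: [475.7, 10.5, 100.4]
tcp_rot: [0.09, 1.569, -0.09]
contact_force: [-1.2, 0.3, 0.6]
gripper_width: 0.002
```

```bash
python3 - <<'E'
from h import *
p=st()['eef_pos'];print(p,'fingers at',(p-AX)@XD,st()['contact_force'])
im,K=cam('scene','s11.png')
b=cv2.imread('pics/s11.png')
cv2.imwrite('pics/s11c.png',cv2.resize(b[110:280,200:370],None,fx=3.5,fy=3.5,interpolation=cv2.INTER_CUBIC))
E
```

```text
[475.70018482  10.46713239 100.39234344] fingers at -16.463004609491417 [-1.2306383   0.33074479  0.57646397]
```

View pics/s11c.png

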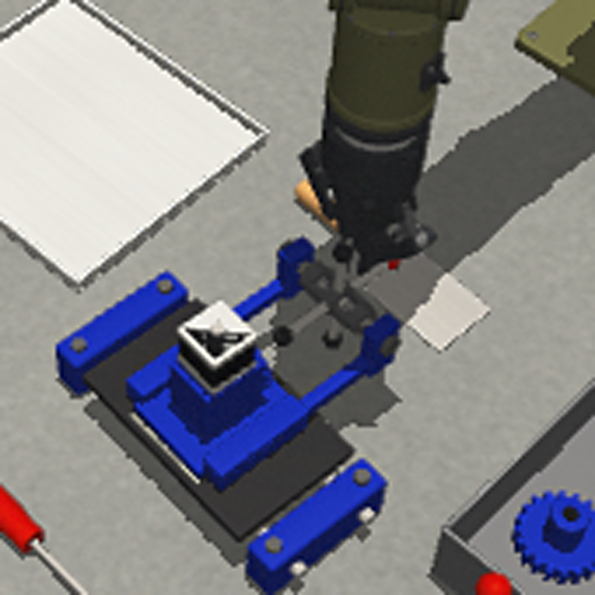

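Spoke is moving; keep pushing in small steps to the stop.

>>> jog_arm(
  series=[
    [[0,0,0.003,0,0],[0,0,0.003,0,0],[0,0,0,0,0]],
  ],
)

```text
time: 49.22
eef_pos: [475.7, 10.2, 99.8]
tcp_rot: [0.087, 1.579, -0.09]
contact_force: [-11.3, 2.8, 7.9]
gripper_width: 0.002
```

>>> jog_arm(
  series=[
    [[0,0,0.003,0,0],[0,0,0,0,0]],
  ],
)

```text
time: 49.38
eef_pos: [475.7, 9.9, 99.4]
tcp_rot: [0.085, 1.584, -0.09]
contact_force: [-16.6, 5.3, 9.3]
gripper_width: -0.003
```

>>> jog_arm(
  series=[
    [[0,0,0.003,0,0],[0,0,0,0,0]],
  ],
)

```text
time: 49.55
eef_pos: [475.7, 9.7, 99.0]
tcp_rot: [0.084, 1.59, -0.09]
contact_force: [-22.4, 5.9, 10.3]
gripper_width: -0.002
```

>>> jog_arm(
  series=[
    [[0,0,-0.012,0,0],[0,0,-0.015,0,0],[0,0,-0.01,0,0],[-0.03,0,0,0,0],[-0.04,0,0,0,0],[-0.04,0,0,0,0],[0,0,0,0,0],[0,0,0,0,0]],
  ],
)

```text
time: 50.22
eef_pos: [452.9, 13.6, 212.4]
tcp_rot: [0.091, 1.562, -0.089]
contact_force: [-0.2, -0.7, -0.4]
gripper_width: 0.0
```

```bash
python3 - <<'E'
from h import *
print(st()['eef_pos'])
im,K=cam('top','t9.png'); cv2.imwrite('pics/t9c.png',cv2.resize(im[120:260,120:340,::-1],None,fx=3.5,fy=3.5,interpolation=cv2.INTER_CUBIC))
im,K=cam('scene','s12.png'); cv2.imwrite('pics/s12c.png',cv2.resize(im[150:300,200:370,::-1],None,fx=4,fy=4,interpolation=cv2.INTER_CUBIC))
E
```

```text
[452.93925039  13.59427657 212.38779748]
```

View pics/t9c.png

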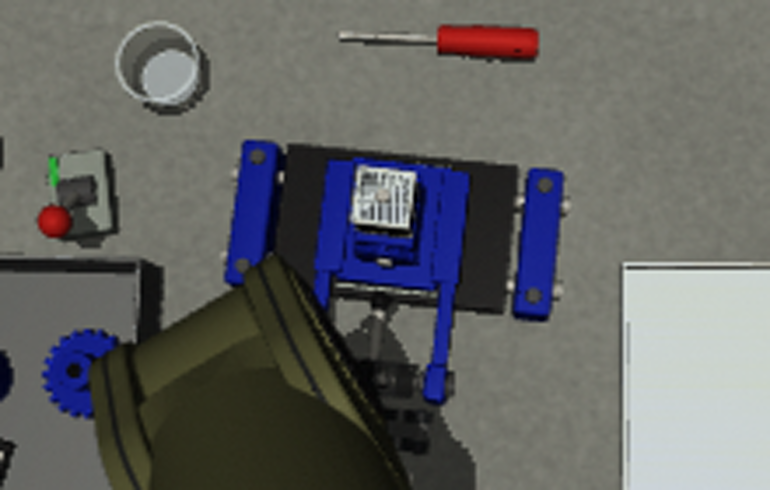

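View pics/s12c.png

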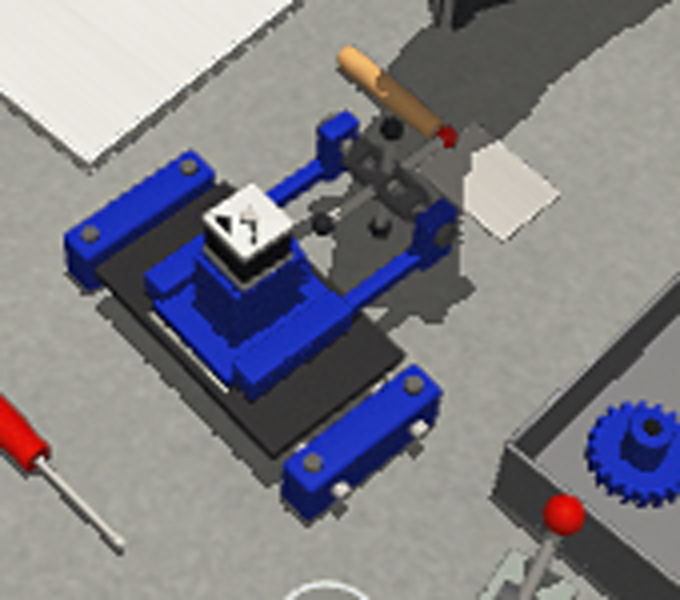

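```bash
python3 - <<'E'
from h import *
plan(560,246,180,97.5)
E
```

```text
spin total -14.1 (theta 83.4->97.5, q7 0.91)
t=50.32 from [450.6  13.1 210. ] tilt 0.0 tool d mm [ 30.  216.7 138.9] norm 259 -> rows>=7 F [-0.1  0.2 -0.6] w -0.002
```

>>> jog_arm(
  series=[
    [[0,0,0,-7,0],[0,0,0,-7,0],[0,0.027,0.017,0,0],[0,0.027,0.017,0,0],[0,0.027,0.017,0,0],[0,0.027,0.017,0,0],[0,0.027,0.017,0,0],[0,0.027,0.017,0,0],[0.015,0.027,0.018,0,0],[0.015,0.027,0.018,0,0]],
  ],
)

```text
time: 51.15
eef_pos: [559.5, 246.9, 178.4]
tcp_rot: [-0.104, 1.569, 0.102]
contact_force: [1.0, -0.5, -0.2]
gripper_width: -0.007
```

>>> jog_arm(
  series=[
    [[0,0,0,0,0],[0,0,0,0,0],[0,0,0,0,0]],
  ],
)

```text
time: 51.4
eef_pos: [558.3, 244.3, 178.5]
tcp_rot: [-0.105, 1.571, 0.101]
contact_force: [-0.5, -0.4, 0.5]
gripper_width: 0.0
```

```bash
python3 - <<'E'
from h import *
plan(560,246,76,97.5)
im,K=cam('wrist','w34.png'); im,K=cam('wrist','w34.png'); print(st()['eef_pos'],proj(K,(610,254,92)))
cam('scene','s13.png')
E
```

```text
spin total -0.0 (theta 97.5->97.5, q7 0.82)
t=51.40 from [558.3 244.3 178.5] tilt 0.2 tool d mm [102.5   1.4   1.9] norm 103 -> rows>=3 F [-0.5 -0.4  0.5] w 0.0
[558.98398365 243.61518296 179.81372675] [260.6574137  244.43968548]
```

View pics/w34.png

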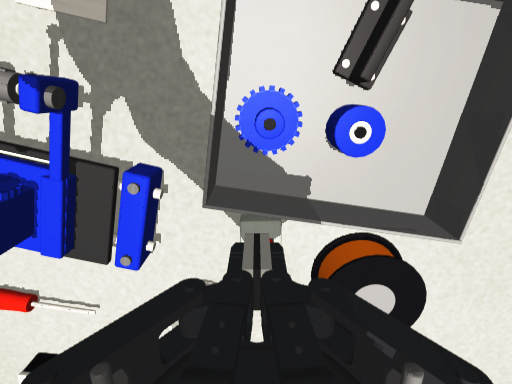

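View pics/s13.png

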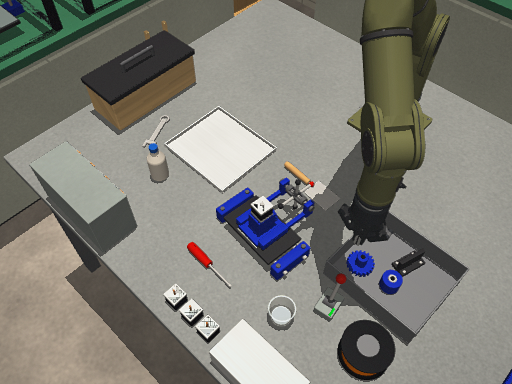

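```bash
python3 - <<'E'
from h import *
it,Kt=cam('top','t10.png'); i2,Ks=cam('scene')
def red(im,x0,x1,y0,y1):
    h=cv2.cvtColor(im,cv2.COLOR_RGB2HSV); m=cv2.inRange(h,(0,150,70),(8,255,255))|cv2.inRange(h,(172,150,70),(180,255,255)); ys,xs=np.nonzero(m[y0:y1,x0:x1]); return xs.mean()+x0,ys.mean()+y0,len(xs)
i0=cv2.imread('pics/top0.png')[:,:,::-1].copy(); s0=cv2.imread('pics/scene0.png')[:,:,::-1].copy()
a=red(i0,120,150,170,195); b=red(s0,325,355,265,295); print(a,b, tri(Kt,a[:2],Ks,b[:2]))
E
```

```text
(np.float64(134.8709677419355), np.float64(182.67741935483872), 62) (np.float64(340.5952380952381), np.float64(278.32142857142856), 84) (array([612.52908227, 254.69517036,  91.45245722]), [np.float64(1.7538556086372736), np.float64(1.7538556086367783)])
```

>>> jog_arm(
  series=[
    [[0.02,0.0035,0,0,0],[0.035,0,0,0,0],[0.03,0,0,0,0],[0.015,0,0,0,0],[0,0,0,0,0],[0,0,0,0,0]],
  ],
)

```text
time: 52.15
eef_pos: [558.7, 248.5, 80.3]
tcp_rot: [-0.102, 1.569, 0.102]
contact_force: [0.0, -0.1, 0.1]
gripper_width: 0.001
```

>>> jog_arm(
  series=[
    [[0,0,0.012,0,0],[0,0,0.014,0,0],[0,0,0.014,0,0],[0,0,0.014,0,0],[0,0,0.014,0,0],[0,0,0,0,0]],
  ],
)

```text
time: 52.65
eef_pos: [630.2, 258.2, 82.8]
tcp_rot: [-0.098, 1.562, 0.102]
contact_force: [-0.1, -0.5, 0.4]
gripper_width: 0.001
```

```bash
python3 - <<'E'
from h import *
s=st();print(s['eef_pos'],s['contact_force'])
cam('wrist','w35.png'); im,K=cam('scene','s14.png'); cv2.imwrite('pics/s14c.png',cv2.resize(im[190:340,260:430,::-1],None,fx=4,fy=4,interpolation=cv2.INTER_CUBIC))
E
```

```text
[630.21633174 258.18917771  82.84028014] [-0.11597384 -0.49714795  0.38721083]
```

View pics/s14c.png

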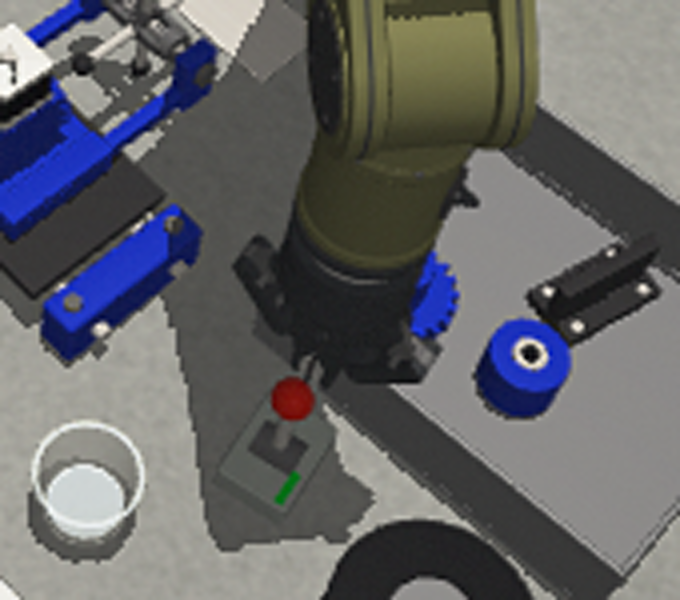

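>>> jog_arm(
  series=[
    [[0.004,0,0.006,0,0],[0.004,0,0.01,0,0],[0,0,0.008,0,0],[0,0,0,0,0]],
  ],
)

```text
time: 53.08
eef_pos: [650.7, 260.9, 72.1]
tcp_rot: [-0.102, 1.568, 0.102]
contact_force: [0.2, 1.3, 1.0]
gripper_width: -0.004
```

>>> jog_arm(
  series=[
    [[0,0,0.005,0,0],[0,0,0.004,0,0],[0,0,0,0,0]],
  ],
)

```text
time: 53.33
eef_pos: [659.3, 262.2, 72.3]
tcp_rot: [-0.102, 1.568, 0.103]
contact_force: [0.1, 0.1, -0.1]
gripper_width: 0.003
```

>>> jog_arm(
  series=[
    [[0,0,0.003,0,0],[0,0,0,0,0]],
  ],
)

```text
time: 53.5
eef_pos: [662.1, 262.6, 72.3]
tcp_rot: [-0.102, 1.568, 0.103]
contact_force: [-0.6, -0.8, 0.2]
gripper_width: 0.003
```

>>> jog_arm(
  series=[
    [[0,0,0.004,0,0],[0,0,0,0,0]],
  ],
)

```text
time: 53.67
eef_pos: [666.1, 263.1, 72.2]
tcp_rot: [-0.102, 1.568, 0.102]
contact_force: [-0.6, 0.2, -0.8]
gripper_width: -0.002
```

>>> jog_arm(
  series=[
    [[0,0,0.004,0,0],[0,0,0,0,0]],
  ],
)

```text
time: 53.83
eef_pos: [666.4, 263.2, 71.9]
tcp_rot: [-0.105, 1.576, 0.102]
contact_force: [-9.4, -1.9, 3.8]
gripper_width: -0.002
```

```bash
python3 - <<'E'
from h import *
s=st();print(s['eef_pos'],s['contact_force'])
im,K=cam('scene','s15.png'); cv2.imwrite('pics/s15c.png',cv2.resize(im[190:340,260:430,::-1],None,fx=4,fy=4,interpolation=cv2.INTER_CUBIC))
E
```

```text
[666.43136909 263.24527955  71.88140543] [-9.38532248 -1.89794689  3.84615321]
```

View pics/s15c.png

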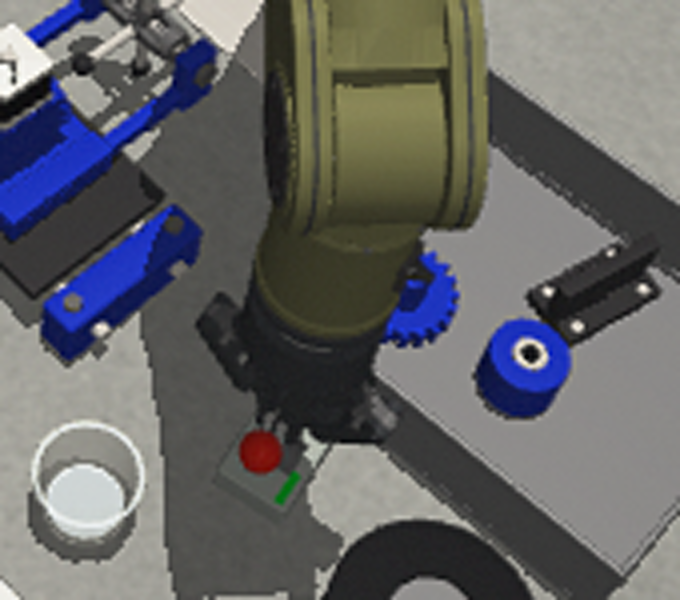

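Stop reached (force rose, no motion). One slight extra push, then retreat and check.

>>> jog_arm(
  series=[
    [[0,0,0.002,0,0],[0,0,0,0,0]],
  ],
)

```text
time: 54.05
eef_pos: [666.5, 263.2, 71.8]
tcp_rot: [-0.106, 1.579, 0.101]
contact_force: [-12.4, -3.4, 8.2]
gripper_width: 0.002
```

>>> jog_arm(
  series=[
    [[0,0,-0.015,0,0],[0,0,-0.02,0,0],[-0.03,0,-0.01,0,0],[-0.04,0,0,0,0],[-0.04,0,0,0,0],[-0.02,0,-0.03,0,0],[0,0.03,-0.03,0,0],[0,0.03,-0.03,0,0],[0,0.03,-0.02,0,0],[0,0,0,0,0]],
  ],
)

```text
time: 54.88
eef_pos: [500.6, 341.1, 204.1]
tcp_rot: [-0.106, 1.57, 0.119]
contact_force: [0.4, 1.6, 0.5]
gripper_width: 0.002
```

>>> jog_arm(
  series=[
    [[0,0.03,-0.03,0,0],[0,0.03,-0.03,0,0],[0,0.03,-0.02,0,0],[0,0.03,0,0,0],[0,0.03,0,0,0],[0,0,0,0,0],[0,0,0,0,0]],
  ],
)

```text
time: 55.47
eef_pos: [409.3, 471.9, 202.5]
tcp_rot: [-0.103, 1.568, 0.107]
contact_force: [-0.2, -1.0, -0.0]
gripper_width: 0.001
```

```bash
python3 - <<'E'
from h import *
s=st();print(s['eef_pos'],s['contact_force'])
it,Kt=cam('top','t11.png'); i2,Ks=cam('scene','s16.png')
def red(im,x0,x1,y0,y1):
    h=cv2.cvtColor(im,cv2.COLOR_RGB2HSV); m=cv2.inRange(h,(0,150,70),(8,255,255))|cv2.inRange(h,(172,150,70),(180,255,255)); ys,xs=np.nonzero(m[y0:y1,x0:x1]); return xs.mean()+x0,ys.mean()+y0,len(xs)
a=red(it,120,160,140,195); b=red(i2,310,355,265,320); print(a,b,tri(Kt,a[:2],Ks,b[:2]))
cv2.imwrite('pics/t11c.png',cv2.resize(it[120:260,120:340,::-1],None,fx=3.5,fy=3.5,interpolation=cv2.INTER_CUBIC))
E
```

```text
[409.29147943 471.85368021 202.52390142] [-0.20096935 -0.98088535 -0.01444187]
(np.float64(132.06666666666666), np.float64(155.55), 60) (np.float64(324.63953488372096), np.float64(302.3837209302326), 86) (array([688.21992618, 266.05101878,  91.57834846]), [np.float64(1.8275252253379475), np.float64(1.8275252253375036)])
```

View pics/t11c.png

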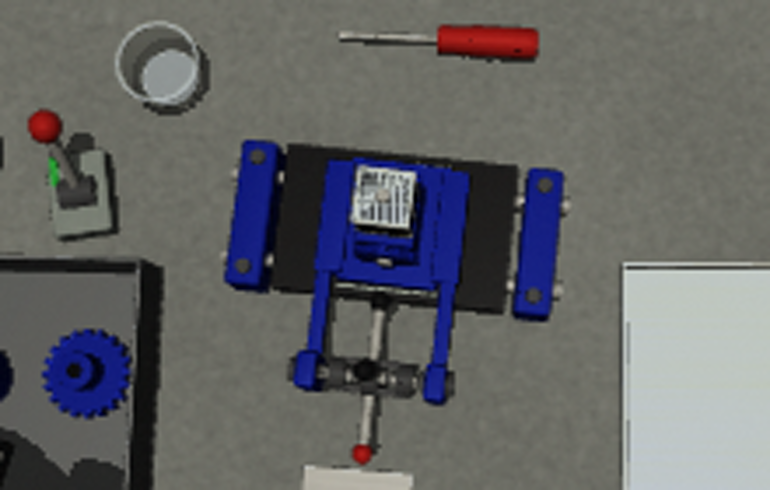

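View pics/s16.png

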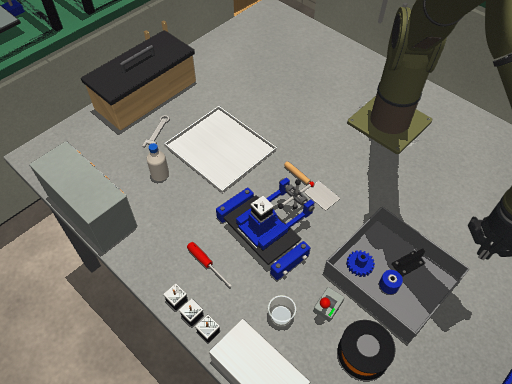

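View pics/t11.png

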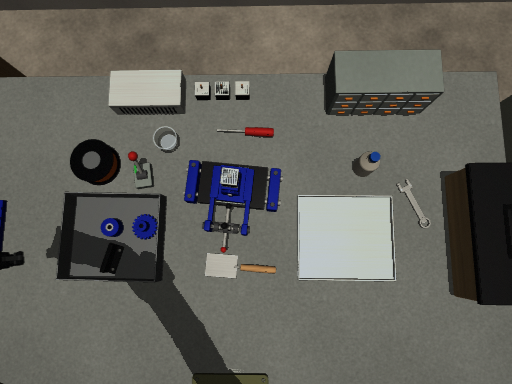

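```bash
python3 -c "
from rig import robot
print(robot.job_done())"
```

```text
the job is handed in; nothing more can be done
None
```

The changeover is done and handed in at about 55.6 s of the 210 s allowed; `job_done` returned no verdict. The order was as asked:
1. I put the drum, gear and rib bracket into the tote. There was no bearing block.
2. I stood the print head on the deck with its foot along the jaws, and let go.
3. I turned the turnbuckle to its stop.
4. I pushed the ready lever over last.

**Last checks, all passed:**
- **Tray and tote:** the tray is empty and all three parts are in the tote.
- **Head:** it stands centred between the jaws, with both drawn in over its foot.
- **Turnbuckle:** it stopped turning while the push force rose to about 22 N. The red spoke points straight back at the robot, which matches 11.0 rad.
- **Lever:** its ball moved 76.5 mm, against 76.7 mm for full travel, and it stopped with the force rising.
- **Bystanders:** none of the other things looks moved in the final pictures, and the arm is clear.

**What went wrong or disagreed:**
- **Fingertip length:** the shut fingertips sit about 30 mm farther back than the stated 22 mm ahead of the TCP. Because of this, my first two tries at the drum closed on its top with up to about 20 N and left it in place. I corrected for it from then on.
- **Camera offset:** the wrist camera put things about 5 mm farther out in x than the top camera did. I set the head using the wrist view alone.

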